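Load the plate incubator, break the lid stay and lower the lid

ROBOT

A 6-joint arm with a two-finger parallel gripper is mounted at the origin on a cart in front of the work surface, level with it; the furniture and walls round the work are solid. World frame = base frame: x ahead of the robot, y to its left, z up, the work surface at z = 0. Lengths are in m, angles in rad, forces in N, time in s.
With the tool pointing down it reaches from about 0.35 to 0.975 m from the base axis. Payload 4.9 kg.
Tool frame: the origin (TCP) lies on the mounting face of the last link; the fingertips stand 173 mm ahead of it and the grasp point (between the pads) lies 155 mm ahead of it; x points along the fingers, z is the direction in which the jaws open and shut, and the axes are right-handed (so a half turn about x gives the same grasp; the last joint's range is limited). The gripper opens to 85 mm and grips with 20 to 120 N. Pads are 22 mm wide; open, the fingers measure 114 mm over their backs; the gripper's body (76 mm by 85 mm) begins 54 mm behind the grasp point. The pads swing forward as they close: fully open they stand 13 mm farther back than shut.
Start: joints at [-1.414, 0.053, 1.613, -0, 1.476, -0.119], TCP at [0.17, -0.601, 0.405] pointing down, gripper open.
Joint ranges: [-3.01, 3.01], [-1.01, 2.22], [0.06, 2.58], [-1.02, 4.17], [0.09, 2.62], [-3.14, 3.14]. Speed limits (rad/s): [2.57, 2.57, 3.14, 3.14, 3.14, 3.14].

INTERFACE

Orientations are given as a rotation vector (axis times angle).
In Python, from station import get_obs, get_image, get_calibration, finish_job, look_for, masks_of, tip_of gives the robot as it stands.
- The arm moves only by the tool carry_out, never from a script. Its argument "increments" is a list of rows, each a list of 3 entries, a list of its own where there are three numbers: the turn, a rotation vector about the world's x, y, z in units of 0.1 rad (1.0 is 0.1 rad), then the shift along the world's x, y, z in units of 20 mm (1.0 is 20 mm), then the opening, from 0 (shut) to 1 (fully open). A call has 1 to 8 rows; each row shifts and turns the pose as measured when the row begins; what a row does not reach is not made up. A row lasts 1/10 s, in which the tool goes at most 50 mm and 8.59 degrees, less where a joint would pass 70% of its speed; a pose out of reach is approached as far as the arm can. A call with a number of a shift or a turn outside -1 to 1 is refused whole. A call with a gripper value outside its range is refused whole. The fingers move at their own pace and stop on an object; "squeeze" is the grip in N (left out, the last holds). Time passes only in rows, so rows that do not move let the fingers close. It gives the time, the measured TCP pose, the force and the opening at its end, in the units of the state.
- get_obs(): the state, without advancing time (a new reading comes with each control period).
- get_image(name): name is "side" or "top" or "wrist"; returns (picture, depth): 480x640x3 uint8, blue, green, red; 480x640 float32, m along the optical axis (not along the pixel's ray), 0 where there is no reading.
- get_calibration(name): a dict with "fx", "fy", "cx", "cy" (pixels), "position" and "orientation" of the camera in the world. Camera axes: x right, y down, z forward; pixel columns grow to the right and rows downward; lengths in m; the calibration is good to about 2 mm. A picture is of the moment at which its call begins: read the wrist's pose just before it. get_calibration takes no time and is no camera call; for the wrist camera it gives the pose at the moment of the call.
- finish_job(): hands the job in, once; it reports no verdict.
Trained networks look in the newest picture that a camera, given by its name, has taken for a name from the list of things; names that differ only in an ending like _2 or _b are one class to them, and where a whole thing is asked for, a point or a joint stands for the part that bears it (a point fixed in the world has none). Each returns a list of dicts, best first, with "p" (0 to 1); they miss things now and then, are a little off and sometimes report something else, mostly with a low value. They report only what shows in the picture. A call takes as long as a camera call. They do not tell look-alikes from the thing itself.
- look_for(camera, query): "centre" ([column, row] in pixels, amid what is visible of it).
- masks_of(camera, query): "region" (480x640 bool, what is visible of it) and "centre" ([column, row] in pixels, amid what is visible of it).
- tip_of(camera, query): "centre" ([column, row] in pixels: a listed point, or the origin of a listed thing).
The state is a dict: "t": time; "q": joint angles; "dq": joint speeds; "effort": joint torques, N m; "tool_pos": TCP position; "tool_rot": TCP orientation; "contact_force": force on the tool from outside, world axes, zero at the start; "wrist_torque": the same for the moment, N m; "opening": finger opening in m.
Only numpy, scipy, OpenCV 4.12 (cv2) and the standard library are available. Lean on these libraries where they do the work, as an engineer would, in place of code of your own. Each camera call takes 0.05 s, during which the arm holds its last target.

TASK

Put the petri dish that was left on the bench into the open incubator, set down gently and flat on the chamber floor beside the dish already in there, which must not be shoved about. Then unlock the lid by pushing the knuckle of its stay back out of its locked straight position, and lower the lid until it is fully shut, gently all the way: do not let it drop or slam.

Things in the scene. Friction and masses are not known exactly. Their poses are not given: they have to be found in the camera images.
- dish_mid (a point): the petri dish to load: clear round closed dish with pale agar, 62 mm diameter, 15 mm high, about 22 g, lying flat on the bench left or right of the incubator; the point is its centre, 7.5 mm above its underside
- dish_inside_mid (a point): an identical dish already lying loose on the chamber floor near the left wall (about y +106 mm in the incubator's frame); leave it there. The point is its centre, 7.5 mm above its underside
- tape_mid (a point): a roll of label tape, 64 mm diameter, 18 mm high, lying on the bench on the other side of the incubator from the dish; not part of the job. The point is its centre, half-way up
- incubator: white bench-top incubator, fixed. Origin on the bench under the chamber; x points to its back (away from the robot), y to its left, z up. Housing x -115 to +105, y -165 to +165, rim 90 mm high. Chamber open at the top, inside x -103 to +93, y -153 to +153, flat floor 35 mm above the bench. The open lid leans over it: reach in from the front with the tool tilted 25 to 45 degrees, its upper end towards the robot
- lid (a joint): lid angle, rad: 0 shut, 0.960 open (held by the locked stay; cannot be shut until the stay is broken). Lid 220 x 330 x 12 mm, white frame with clear window, 0.6 kg, hinged at the back of the rim. Hinge friction 0.5 N m: with the stay broken the lid stays up near the open position, but below about 0.6 rad it falls shut if let go
- lid_handle (a point): middle of the lid's handle, a round steel bar of 12 mm diameter along the incubator's y, 42 mm in front of the lid's front edge on two arms (80 mm of free bar between them). It lies in the lid's plane and moves on an arc of 262 mm about lid_hinge; 0.31 m above the bench when open, 96 mm when shut. The bar can turn between gripping fingers
- lid_hinge (a point): middle of the lid's hinge line, along the incubator's y at the back of the rim, 96 mm above the bench
- stay_knuckle (a joint): angle at the knuckle of the lid stay, rad: 2.98 locked (against its stop, 0.10 past straight), 2.88 straight, smaller as it folds, 0 with the lid shut; below 2.55 the stay is broken. Two flat steel straps, 77 mm between pivots, inside the right wall (y about -145 mm): from the wall up to the knuckle and on to the underside of the lid. 1 to 5 N at the knob breaks it
- knuckle_knob (a point): middle of the grey finger knob at the knuckle: a pin along the incubator's y, 14 mm diameter, 34 mm long, standing out from the straps into the chamber, under the lid, 136 mm above the bench when locked. Push its front side towards the back of the incubator (+x, slightly down): the first 4 mm bring the straps straight, 20 to 25 mm break the stay; the lid then sinks by 0.03 to 0.1 rad and stays
- stay_pivot (a point): pivot of the lower strap on the right wall, 62 mm above the bench, given at the y of knuckle_knob, which moves on an arc of 77 mm about it. When the lid shuts the stay folds flat towards the back and passes above dishes on the floor
There are look-alikes about, which are no part of the job. Leave any turquoise look-alike of the part that bears dish_mid alone.

How it is judged:
By the outcome, as a careful person would: the job done as asked, in the order asked, and still so for the second after the job is handed in, with the robot touching nothing.
It also fails if it takes over 64 s, if anything falls off the work surface, if the arm or the gripper's body presses on something with over 40 N, if the wrist force passes 120 N, or if a joint passes its speed limit or range.

## Working session

There is one attempt and no reset: what is moved stays moved. The work goes in short steps, Python scripts to look and compute and a tool call to move; the robot and the scene stay as the last step left them, time stands still between calls to the robot, and variables do not carry over. Pictures are saved under pics/ and viewed, and the job is handed in when it is done.

Besides the shell and the picture viewer there is one more tool, called after "Request:" as name([rows], argument=value, ...), one row to a line, values as JSON. carry_out: Moves the arm, as the interface text tells. Shifts and turns lie within -1 to 1; 1 stands for 20 mm of shift or 0.1 rad of turn. Its arguments: {"type":"object","properties":{"increments":{"type":"array","items":{"type":"array"}},"squeeze":{"type":"number"}},"required":["increments"]}

```bash
mkdir -p pics; ls; cat > h.py <<'E'
import numpy as np,cv2
from station import *
from scipy.spatial.transform import Rotation as R
np.set_printoptions(precision=4,suppress=True)
def cal(n):
    c=get_calibration(n); o=np.array(c["orientation"])
    M=R.from_rotvec(o).as_matrix() if o.shape==(3,) else (o if o.shape==(3,3) else None)
    return c,M,np.array(c["position"])
def world(n,u,v,d,C=None):
    c,M,p=C or cal(n)
    return p+M@np.array([(u-c["cx"])/c["fx"]*d,(v-c["cy"])/c["fy"]*d,d])
def onz(n,u,v,z,C=None):
    c,M,p=C or cal(n)
    r=M@np.array([(u-c["cx"])/c["fx"],(v-c["cy"])/c["fy"],1]); return p+r*(z-p[2])/r[2]
def proj(n,P,C=None):
    c,M,p=C or cal(n)
    q=M.T@(np.array(P)-p); return [c["fx"]*q[0]/q[2]+c["cx"],c["fy"]*q[1]/q[2]+c["cy"]]
E
python3 - <<'E'
from h import *
print(get_obs())
for n in ["top","side","wrist"]:
    print(n,get_calibration(n))
    im,d=get_image(n); cv2.imwrite(f"pics/{n}0.png",im); np.save(f"{n}0.npy",d)
    for q in ["dish_mid","dish_inside_mid","tape_mid","incubator","lid_handle","lid_hinge","knuckle_knob","stay_pivot"]:
        print(n,q,[(np.round(r["centre"],1).tolist(),round(float(r["p"]),2)) for r in tip_of(n,q)][:4])
E
```

```text
pics
{'t': 0.0, 'q': array([-1.414 ,  0.0533,  1.6143, -0.    ,  1.476 , -0.119 ]), 'dq': array([-0.0012, -0.0012, -0.0004, -0.0013, -0.0008,  0.    ]), 'effort': array([ -0.0025, -39.3679, -37.018 ,  -0.0003,   0.007 ,  -0.    ]), 'tool_pos': array([ 0.1701, -0.6011,  0.4035]), 'tool_rot': array([ 1.0051,  1.3287, -1.0027]), 'contact_force': array([-1.1185, -0.3493,  0.2952]), 'wrist_torque': array([-0.0015, -0.0122,  0.014 ]), 'opening': 0.08553255975574926}
top {'fx': 595.6284091415944, 'fy': 595.6284091415944, 'cx': 316.81466195159373, 'cy': 235.4906444821048, 'position': array([0.2774, 0.0025, 1.5561]), 'orientation': array([-1.9244,  2.2975, -0.2469])}
top dish_mid [([440.8, 260.1], 0.74), ([402.0, 281.2], 0.74), ([477.1, 260.1], 0.67), ([436.7, 295.5], 0.65)]
top dish_inside_mid [([252.5, 220.7], 0.95)]
top tape_mid [([179.4, 314.8], 0.97)]
top incubator [([293.1, 223.9], 0.88)]
top lid_handle [([289.0, 209.2], 0.79)]
top lid_hinge [([280.9, 177.4], 0.85), ([440.7, 260.4], 0.43)]
top knuckle_knob [([335.8, 210.5], 0.42)]
top stay_pivot [([342.4, 222.8], 0.49)]
side {'fx': 571.
[... 311 characters left out ...]
inside_mid [([330.6, 220.6], 0.61)]
side tape_mid [([259.3, 199.2], 0.82), ([319.8, 147.6], 0.64)]
side incubator [([332.9, 256.0], 0.73)]
side lid_handle [([317.3, 146.3], 0.72)]
side lid_hinge []
side knuckle_knob [([336.1, 237.3], 0.79)]
side stay_pivot [([337.1, 236.0], 0.49), ([272.0, 352.0], 0.29), ([328.3, 222.6], 0.18)]
wrist {'fx': 361.58159398885283, 'fy': 361.58159398885283, 'cx': 322.90542305319735, 'cy': 232.20772879385763, 'position': array([ 0.2481, -0.5789,  0.3746]), 'orientation': array([ 2.2948, -1.7344, -0.2784])}
wrist dish_mid []
wrist dish_inside_mid []
wrist tape_mid []
wrist incubator []
wrist lid_handle []
wrist lid_hinge []
wrist knuckle_knob []
wrist stay_pivot []
```

View pics/top0.png

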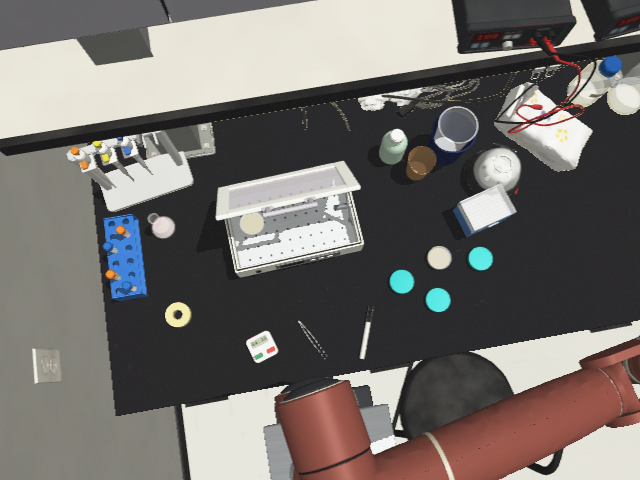

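View pics/side0.png

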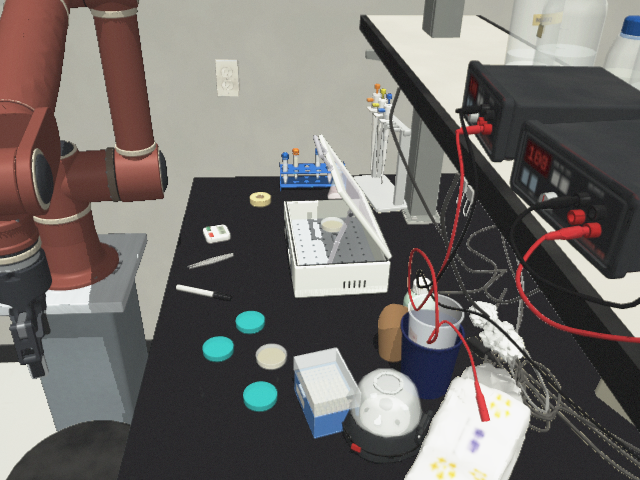

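```bash
python3 - <<'E'
import cv2
a=cv2.imread("pics/top0.png")[230:330,370:510]; b=cv2.imread("pics/side0.png")[300:420,190:310]
cv2.imwrite("pics/c1.png",cv2.resize(a,None,fx=5,fy=5)); cv2.imwrite("pics/c2.png",cv2.resize(b,None,fx=5,fy=5))
E
```

```text
(no output)
```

View pics/c1.png

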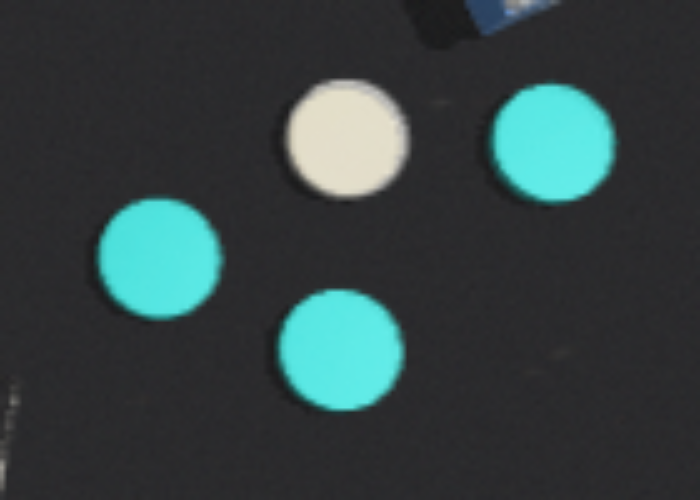

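View pics/c2.png

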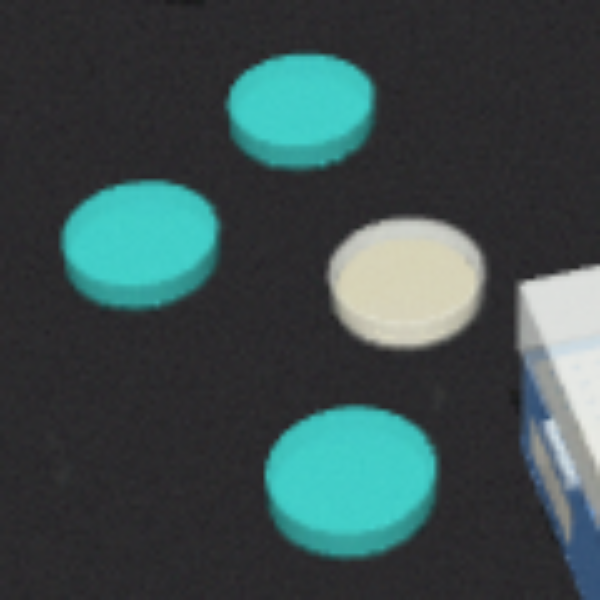

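Candidates in the top view: a pale dish at (439,258) and turquoise look-alikes at (402,281), (481,259) and (438,300). I choose the pale, clear one. Next I measure the poses.

```bash
python3 - <<'E'
from h import *
im=cv2.imread("pics/top0.png"); d=np.load("top0.npy")
C=cal("top");c,M,p=C
u,v=np.meshgrid(np.arange(640),np.arange(480))
P=np.stack([(u-c["cx"])/c["fx"]*d,(v-c["cy"])/c["fy"]*d,d],-1)@M.T+p
print("depth z table",np.median(P[300:320,300:340,2]))
# pale dish
hsv=cv2.cvtColor(im,cv2.COLOR_BGR2HSV)
m=(im[240:280,420:460].min(-1)>110); ys,xs=np.nonzero(m); uc,vc=xs.mean()+420,ys.mean()+240
print("dish px",uc,vc,len(xs),"top",onz("top",uc,vc,.0125,C), "side",onz("side",272,356.5,.0075))
z=P[250:266,431:447,2]; print("dish z",np.median(z))
for t in [(402,281),(481,259),(438,300)]: print("turq",onz("top",*t,.0125,C))
print("inside",onz("top",252,223,.035+.0125,C), "tape",onz("top",179,315,.018,C))
# rim pts
reg=(u>210)&(u<370)&(v>160)&(v<285)&(abs(P[...,2]-.09)<.008)&(d>0)
cv2.imwrite("pics/rim.png",cv2.resize((reg*255).astype(np.uint8)[150:290,200:380],None,fx=4,fy=4))
Q=P[reg][:,:2]; r=cv2.minAreaRect(Q.astype(np.float32)*1000); print("rim rect",r,len(Q), cv2.boxPoints(r))
for n,px in [("handle",(289,209)),("hinge",(281,177))]: print(n,P[px[1],px[0]])
cv2.imwrite("pics/c3.png",cv2.resize(im[150:290,200:380],None,fx=4,fy=4))
si=cv2.imread("pics/side0.png");cv2.imwrite("pics/c4.png",cv2.resize(si[125:305,270:410],None,fx=4,fy=3.3))
E
```

```text
depth z table 0.0007600666139087053
dish px 439.23489932885906 257.17897091722597 447 top [ 0.4903 -0.3662  0.0125] side [ 0.4921 -0.3678  0.0075]
dish z 0.016003151893306367
turq [ 0.4457 -0.2567  0.0125]
turq [ 0.4663 -0.4733  0.0125]
turq [ 0.3808 -0.3385  0.0125]
inside [0.6591 0.1023 0.0475] tape [0.4595 0.3258 0.018 ]
rim rect ((650.1025390625, 2.3669891357421875), (226.92283630371094, 330.16552734375), 2.8872222900390625) 1123 [[ 528.4699  161.5251]
 [ 545.1004 -168.2213]
 [ 771.7352 -156.7912]
 [ 755.1047  172.9553]]
handle [0.6079 0.0015 0.3156]
hinge [0.7429 0.0074 0.1285]
```

View pics/rim.png

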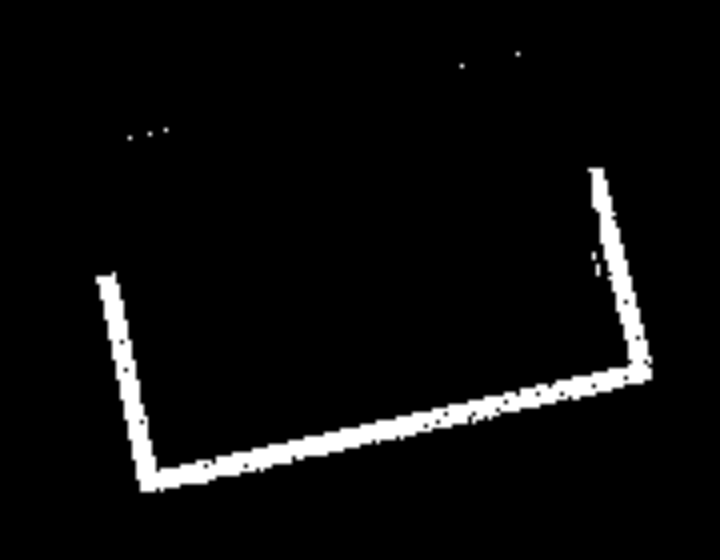

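View pics/c3.png

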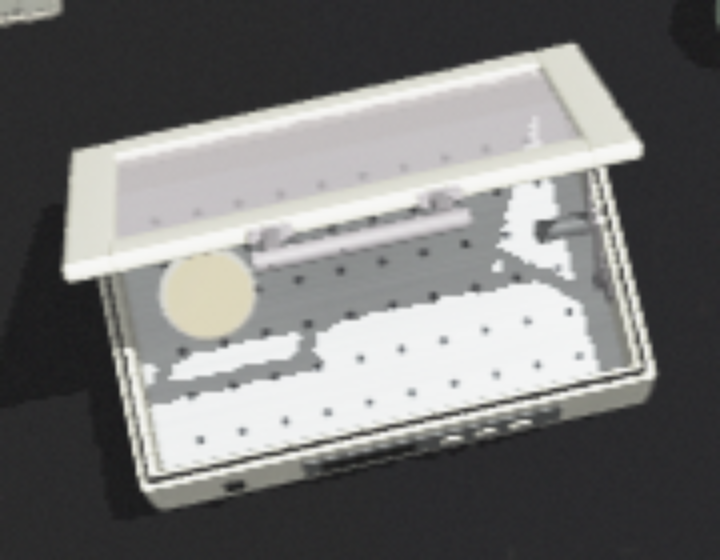

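View pics/c4.png

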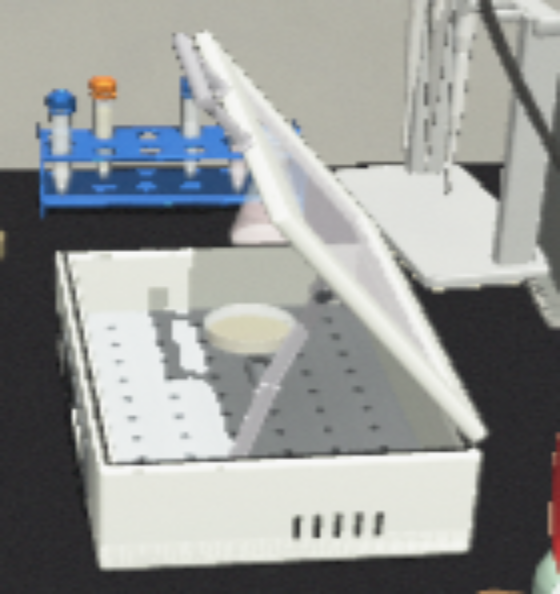

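```bash
cat >> h.py <<'E'
IO=None
E
python3 - <<'E'
from h import *
from scipy.optimize import least_squares
im=cv2.imread("pics/top0.png"); d=np.load("top0.npy"); C=cal("top");c,M,p=C
u,v=np.meshgrid(np.arange(640),np.arange(480))
P=np.stack([(u-c["cx"])/c["fx"]*d,(v-c["cy"])/c["fy"]*d,d],-1)@M.T+p
reg=(u>210)&(u<370)&(v>190)&(v<285)&(abs(P[...,2]-.09)<.008)&(d>0)
Q=np.array([onz("top",a,b,.09,C)[:2] for a,b in zip(u[reg],v[reg])])
def loc(t,Q): 
    cc,s=np.cos(t[2]),np.sin(t[2]); D=Q-t[:2]; return D@np.array([[cc,-s],[s,cc]])
def f(t):
    L=loc(t,Q); return np.minimum(np.minimum(abs(L[:,0]+.109),abs(L[:,1]-.159)),abs(L[:,1]+.159))
r=least_squares(f,[.65,.002,.05],loss="soft_l1",f_scale=.005); t=r.x; print("inc",t,np.degrees(t[2]),np.abs(f(t)).mean())
L=loc(t,Q);print(np.percentile(L,[1,99],axis=0), "front band",np.percentile(L[abs(L[:,1])<.14][:,0],[2,50,98]))
def W(x,y,z): cc,s=np.cos(t[2]),np.sin(t[2]); return np.array([t[0]+cc*x-s*y,t[1]+s*x+cc*y,z])
print("dish inside loc",loc(t,onz("top",252,223,.0475,C)[:2][None]),"dish",loc(t,np.array([[.4907,-.3665]])))
Hh=W(.105,0,.096); print("hinge",Hh, "proj",proj("top",Hh),proj("side",Hh))
hx=.105-.262*np.cos(.96); hz=.096+.262*np.sin(.96); print("handle",W(hx,0,hz),hx,hz,proj("top",W(hx,0,hz)),proj("side",W(hx,0,hz)))
# knob
for px in [(336,208),(340,207),(345,206)]: print("knob depth",P[px[1],px[0]],loc(t,P[px[1],px[0]][:2][None]))
ds=np.load("side0.npy")
print("knob side", world("side",336.5,237,ds[237,336]), onz("top",337,207.5,.143,C))
for k in [(334,207),(338,208),(342,206)]:
    w=onz("top",*k,.142,C); print(k,loc(t,w[:2][None]))
cv2.imwrite("pics/c5.png",cv2.resize(im[185:250,310:375],None,fx=9,fy=9))
E
```

```text
inc [0.6519 0.0024 0.0475] 2.7240509722695334 0.0031593328126141218
[[-0.1153 -0.1641]
 [ 0.0239  0.1641]] front band [-0.1153 -0.109  -0.1029]
dish inside loc [[0.0119 0.0995]] dish [[-0.1785 -0.3608]]
hinge [0.7568 0.0074 0.096 ] proj [np.float64(280.82140567860506), np.float64(175.7790199926952)] [np.float64(374.9860925267347), np.float64(223.72236660705383)]
handle [0.6067 0.0003 0.3106] -0.045262236350983656 0.31062819089486154 [np.float64(289.7719932194907), np.float64(210.01590738176236)] [np.float64(317.6724614786809), np.float64(145.44096193842955)]
knob depth [ 0.6362 -0.1124  0.1432] [[-0.0212 -0.114 ]]
knob depth [ 0.6371 -0.1226  0.1425] [[-0.0207 -0.1242]]
knob depth [ 0.638  -0.1354  0.1403] [[-0.0204 -0.137 ]]
knob side [ 0.6408 -0.1459  0.1515] [ 0.637  -0.1151  0.143 ]
(334, 207) [[-0.0173 -0.1099]]
(338, 208) [[-0.022  -0.1189]]
(342, 206) [[-0.0192 -0.1296]]
```

View pics/c5.png

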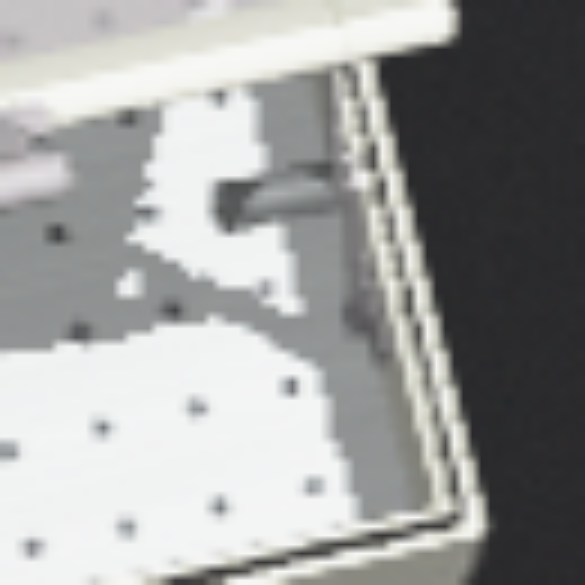

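```bash
python3 - <<'E'
from h import *
o=get_obs(); print(o["t"]); T=R.from_rotvec(o["tool_rot"]).as_matrix(); print(T)
c,M,p=cal("wrist"); print("cam in tool",T.T@(p-o["tool_pos"]),"cam axes in tool\n",T.T@M)
im=cv2.imread("pics/wrist0.png"); 
E
```

```text
1.35
[[-0.      0.9622  0.2723]
 [-0.      0.2723 -0.9622]
 [-1.     -0.      0.    ]]
cam in tool [ 0.0301  0.0811 -0.0004] cam axes in tool
 [[ 0.0012 -0.3115  0.9502]
 [ 0.0004 -0.9502 -0.3115]
 [ 1.      0.0008 -0.001 ]]
```

View pics/wrist0.png

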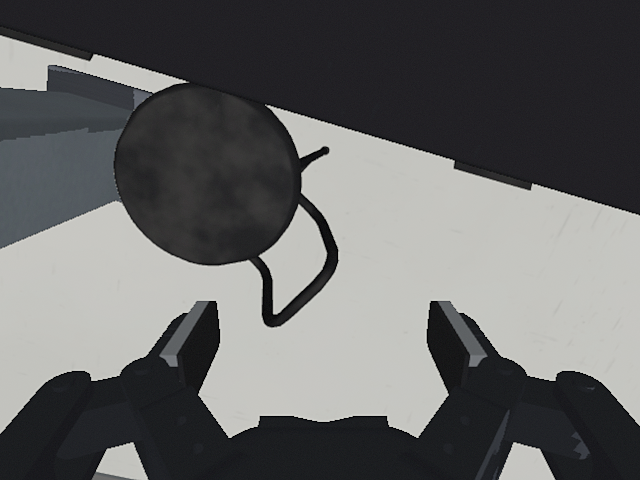

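```bash
sed -i '/^IO/d' h.py; cat >> h.py <<'E'
IX,IY,PS=.652,.0024,.0475
def W(x,y,z): cc,s=np.cos(PS),np.sin(PS); return np.array([IX+cc*x-s*y,IY+s*x+cc*y,z])
def L(P): cc,s=np.cos(PS),np.sin(PS); dx,dy=P[0]-IX,P[1]-IY; return np.array([cc*dx+s*dy,-s*dx+cc*dy,P[2]])
def Rt(tilt,yaw=PS):
    t=np.radians(tilt); x=np.array([np.sin(t)*np.cos(yaw),np.sin(t)*np.sin(yaw),-np.cos(t)]); z=np.array([np.sin(yaw),-np.cos(yaw),0]); return np.stack([x,np.cross(z,x),z],1)
def go(G,tilt=None,yaw=PS,s=.155,Rm=None):
    o=get_obs(); Rc=R.from_rotvec(o["tool_rot"]).as_matrix(); Rm=Rm if Rm is not None else (Rt(tilt,yaw) if tilt is not None else Rc)
    T=np.array(G)-s*Rm[:,0]; dp=(T-o["tool_pos"])/.02; dr=R.from_matrix(Rm@Rc.T).as_rotvec()/.1
    print("t",round(o["t"],2),"grasp now",o["tool_pos"]+s*Rc[:,0],"loc",L(o["tool_pos"]+s*Rc[:,0]),"tilt",np.degrees(np.arcsin(Rc[2,1]*1)),"F",o["contact_force"],"open",o["opening"])
    print("turn units",dr,"shift units",dp,"target TCP",T)
E
python3 -c "
from h import *
go([.4907,-.3665,.10],35)"
```

```text
t 1.35 grasp now [ 0.1702 -0.6014  0.2497] loc [-0.5099 -0.5802  0.2497] tilt -0.0008066465527048869 F [-0.8851  0.7278 -0.5822] open 0.08541617289799505
turn units [ 0.9854 -6.0419 -2.2112] shift units [11.5853 11.5321 -8.8866] target TCP [ 0.4019 -0.3707  0.227 ]
```

Request:
carry_out([
  [[0.08,-0.5,-0.18],[0.95,0.95,-0.5],1],
  [[0.08,-0.5,-0.18],[0.95,0.95,-0.5],1],
  [[0.08,-0.5,-0.18],[0.95,0.95,-0.5],1],
  [[0.08,-0.5,-0.18],[0.95,0.95,-0.5],1],
  [[0.08,-0.5,-0.18],[0.95,0.95,-0.5],1],
  [[0.08,-0.5,-0.18],[0.95,0.95,-0.5],1],
  [[0.08,-0.5,-0.18],[0.95,0.95,-0.5],1],
  [[0.08,-0.5,-0.18],[0.95,0.95,-0.5],1],
], squeeze=25)

```text
t: 2.15
tool_pos: [0.3251, -0.4463, 0.3253]
tool_rot: [1.298, 0.95, -0.816]
contact_force: [0.0, -0.7, -1.3]
opening: 0.0851
```

```bash
python3 -c "
from h import *
go([.4907,-.3665,.10],35)"
```

```text
t 2.15 grasp now [ 0.3881 -0.4421  0.1837] loc [-0.2847 -0.4315  0.1837] tilt 24.014685410420764 F [ 0.0111 -0.6739 -1.2934] open 0.0851366292083027
turn units [ 0.3608 -1.8938 -0.6286] shift units [ 3.839   3.7766 -4.9148] target TCP [ 0.4019 -0.3707  0.227 ]
```

Tracking is accurate.

Request:
carry_out([
  [[0.07,-0.38,-0.13],[0.77,0.76,-0.9],1],
  [[0.07,-0.38,-0.13],[0.77,0.76,-0.9],1],
  [[0.07,-0.38,-0.13],[0.77,0.76,-0.9],1],
  [[0.07,-0.38,-0.13],[0.77,0.76,-0.9],1],
  [[0.07,-0.38,-0.13],[0.77,0.76,-0.9],1],
  [[0,0,0],[0,0,0],1],
])

```text
t: 2.75
tool_pos: [0.4057, -0.3642, 0.2318]
tool_rot: [1.419, 0.773, -0.708]
contact_force: [-0.8, 0.3, -0.5]
opening: 0.0852
```

```bash
python3 - <<'E'
from h import *
go([.4907,-.3665,.019],35)
im,d=get_image("wrist"); cv2.imwrite("pics/w1.png",im)
print([(r["centre"],r["p"]) for r in tip_of("wrist","dish_mid")])
C=cal("wrist")
m=((im.min(-1)>110)&(im[...,2]>im[...,0].astype(int)-5)&(abs(im[...,2].astype(int)-im[...,0])<60)).astype(np.uint8)
n,l,s,c=cv2.connectedComponentsWithStats(m)
for k in range(1,n):
    if s[k,4]>800: print(s[k],c[k],onz("wrist",*c[k],.010,C))
E
```

```text
t 2.75 grasp now [ 0.4954 -0.3602  0.1055] loc [-0.1736 -0.3547  0.1055] tilt 35.4207375138782 F [-0.7724  0.3281 -0.4628] open 0.08524922196084722
turn units [-0.0021  0.0734  0.0256] shift units [-0.1893 -0.3274 -4.2907] target TCP [ 0.4019 -0.3707  0.146 ]
[([329.6, 340.0], 0.77)]
[    0     0   108   247 19913] [ 41.7557 110.8546] [ 0.658  -0.1318  0.01  ]
[ 534    0  106  145 9819] [594.4287  58.9258] [ 0.7304 -0.5828  0.01  ]
[  453   112   187   152 18406] [554.7809 189.9908] [ 0.6074 -0.5312  0.01  ]
[ 282  292   99  104 8009] [330.5689 343.8017] [ 0.4907 -0.3683  0.01  ]
```

View pics/w1.png

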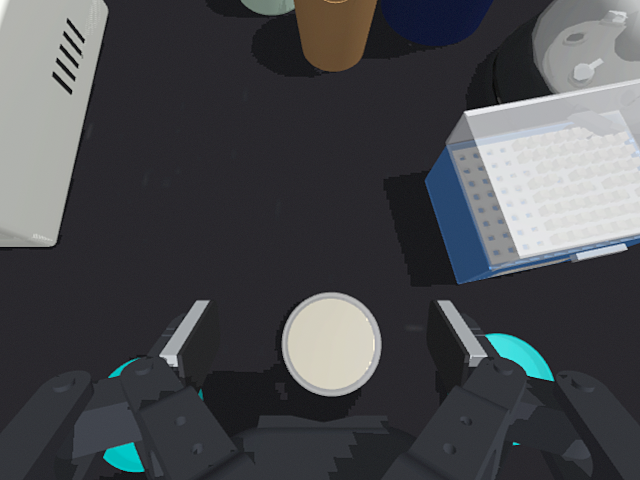

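The pale dish is centred between the fingers at (330,344), measured at (0.491,-0.368), which agrees with the other cameras. Descending.

Request:
carry_out([
  [[0,0.07,0.02],[-0.1,-0.2,-0.8],1],
  [[0,0,0],[-0.1,-0.2,-0.8],1],
  [[0,0,0],[0,0,-0.8],1],
  [[0,0,0],[0,0,-0.7],1],
  [[0,0,0],[0,0,-0.4],1],
  [[0,0,0],[0,0,-0.2],1],
  [[0,0,0],[0,0,0],1],
])

```text
t: 3.55
tool_pos: [0.4017, -0.3816, 0.1659]
tool_rot: [1.404, 0.76, -0.716]
contact_force: [-0.2, -0.0, -0.5]
opening: 0.0856
```

```bash
python3 - <<'E'
from h import *
go([.4907,-.3680,.019],35)
im,d=get_image("wrist"); cv2.imwrite("pics/w2.png",im)
im,d=get_image("side"); cv2.imwrite("pics/s2.png",cv2.resize(im[290:410,210:330],None,fx=5,fy=5))
E
```

```text
t 3.55 grasp now [ 0.4916 -0.3803  0.0397] loc [-0.1784 -0.3747  0.0397] tilt 35.46497879408113 F [-0.1892 -0.0036 -0.5116] open 0.0856105657281331
turn units [0.1897 0.091  0.0649] shift units [ 0.0117  0.4674 -0.9975] target TCP [ 0.4019 -0.3722  0.146 ]
```

View pics/w2.png

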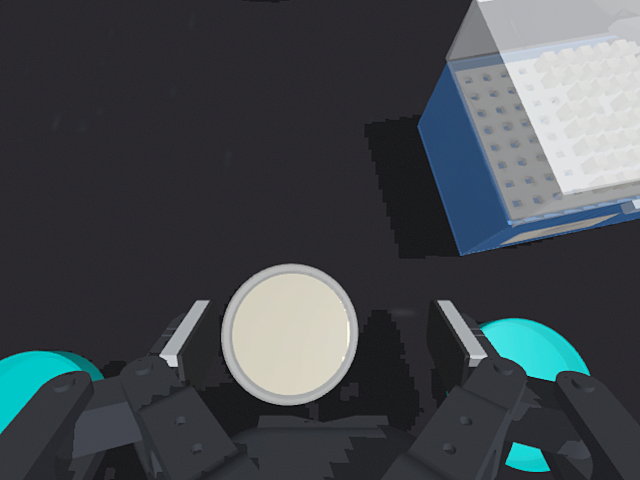

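View pics/s2.png

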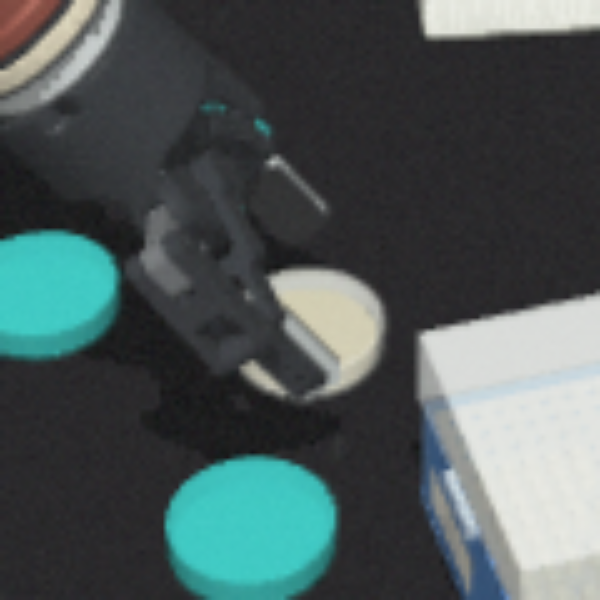

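The tool drifted about 9 mm in y. I correct that, then go lower.

Request:
carry_out([
  [[0.1,0.05,0.03],[0,0.25,-0.1],1],
  [[0.1,0.05,0.03],[0,0.22,-0.2],1],
  [[0,0,0],[0,0,0],1],
])

```text
t: 3.95
tool_pos: [0.4024, -0.3719, 0.1618]
tool_rot: [1.415, 0.78, -0.711]
contact_force: [0.0, 0.1, 0.2]
opening: 0.0853
```

```bash
python3 -c "
from h import *
go([.4907,-.368,.019],35)"
```

```text
t 3.95 grasp now [ 0.4913 -0.3676  0.0349] loc [-0.1781 -0.362   0.0349] tilt 35.03332246592944 F [0.0114 0.059  0.2168] open 0.08531077052572075
turn units [ 0.0039  0.006  -0.0068] shift units [-0.0264 -0.0186 -0.7911] target TCP [ 0.4019 -0.3722  0.146 ]
```

Request:
carry_out([
  [[0,0,0],[0,0,-0.4],1],
  [[0,0,0],[0,0,-0.3],1],
  [[0,0,0],[0,0,-0.15],1],
  [[0,0,0],[0,0,0],1],
])

```text
t: 4.35
tool_pos: [0.4025, -0.3715, 0.1434]
tool_rot: [1.415, 0.78, -0.711]
contact_force: [-0.1, 0.1, -0.8]
opening: 0.0852
```

```bash
python3 - <<'E'
from h import *
go([.4907,-.3680,.019],35)
im,d=get_image("wrist"); cv2.imwrite("pics/w3.png",im)
im,d=get_image("side"); cv2.imwrite("pics/s3.png",cv2.resize(im[310:400,220:310],None,fx=6.5,fy=6.5))
E
```

```text
t 4.35 grasp now [ 0.4914 -0.3673  0.0164] loc [-0.178  -0.3616  0.0164] tilt 35.03375542619228 F [-0.0846  0.0917 -0.7985] open 0.08519596561486863
turn units [ 0.0067  0.0062 -0.0105] shift units [-0.0313 -0.0352  0.1306] target TCP [ 0.4019 -0.3722  0.146 ]
```

View pics/w3.png

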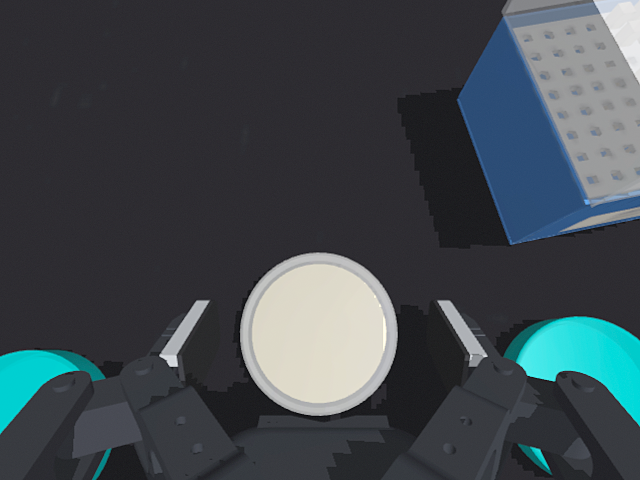

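View pics/s3.png

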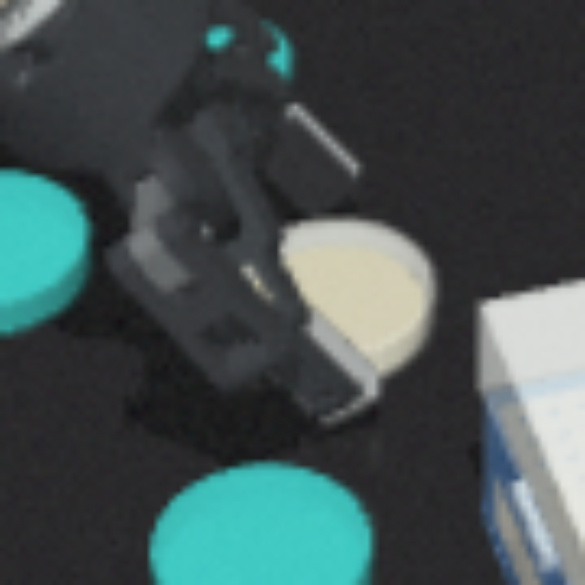

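Request:
carry_out([
  [[0,0,0],[0,0,0.13],0.8],
  [[0,0,0],[0,0,0],0.7],
  [[0,0,0],[0,0,0],0.6],
  [[0,0,0],[0,0,0],0.6],
  [[0,0,0],[0,0,0],0.6],
], squeeze=25)

```text
t: 4.95
tool_pos: [0.403, -0.3725, 0.1483]
tool_rot: [1.413, 0.777, -0.71]
contact_force: [-0.1, -0.2, -1.3]
opening: 0.061
```

```bash
python3 - <<'E'
from h import *
go([.4907,-.3680,.019],35)
im,d=get_image("wrist"); cv2.imwrite("pics/w4.png",im)
im,d=get_image("side"); cv2.imwrite("pics/s4.png",cv2.resize(im[310:400,220:310],None,fx=6.5,fy=6.5))
E
```

```text
t 4.95 grasp now [ 0.4921 -0.3687  0.0215] loc [-0.1773 -0.3631  0.0215] tilt 35.14811005576682 F [-0.1339 -0.202  -1.2565] open 0.06095371670097248
turn units [ 0.0333  0.0275 -0.0079] shift units [-0.0533  0.0157 -0.1144] target TCP [ 0.4019 -0.3722  0.146 ]
```

View pics/w4.png

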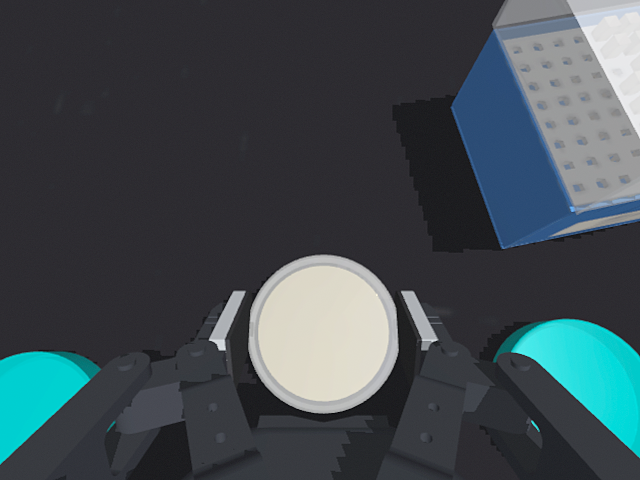

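View pics/s4.png

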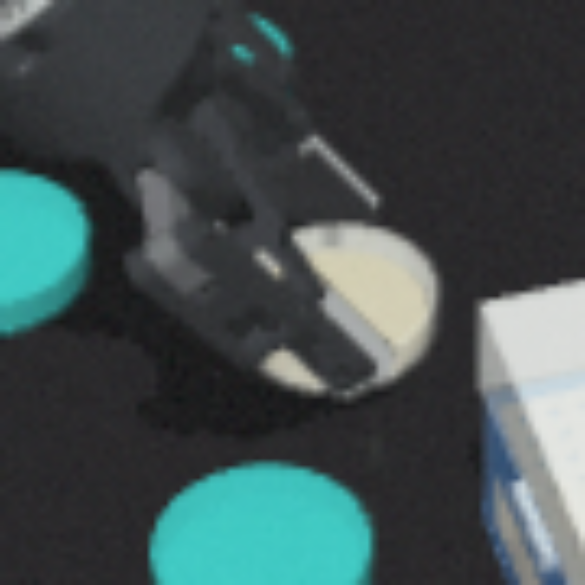

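Request:
carry_out([
  [[0,0,0],[0,0,0],0.55],
  [[0,0,0],[0,0,0],0.5],
  [[0,0,0],[0,0,0.2],0.5],
  [[0,0,0],[0,0,0.4],0.5],
  [[0,0,0],[0,0,0.6],0.5],
  [[0,0,0],[0,0,0.6],0.5],
  [[0,0,0],[0,0,0.6],0.5],
  [[0,0,0],[0,0,0],0.5],
])

```text
t: 5.85
tool_pos: [0.4031, -0.3726, 0.2014]
tool_rot: [1.412, 0.776, -0.71]
contact_force: [-0.1, 0.3, -0.9]
opening: 0.0603
```

```bash
python3 - <<'E'
from h import *
go(W(0.005,0.0,.16),35)
im,d=get_image("wrist"); cv2.imwrite("pics/w5.png",im)
im,d=get_image("side"); cv2.imwrite("pics/s5.png",cv2.resize(im[260:400,200:340],None,fx=4.2,fy=4.2))
E
```

```text
t 5.85 grasp now [ 0.4924 -0.3689  0.0747] loc [-0.1771 -0.3633  0.0747] tilt 35.19384709198757 F [-0.1043  0.2783 -0.8587] open 0.06029667974704528
turn units [ 0.0438  0.036  -0.0069] shift units [ 8.254  18.5497  4.2802] target TCP [ 0.5682 -0.0016  0.287 ]
```

View pics/w5.png

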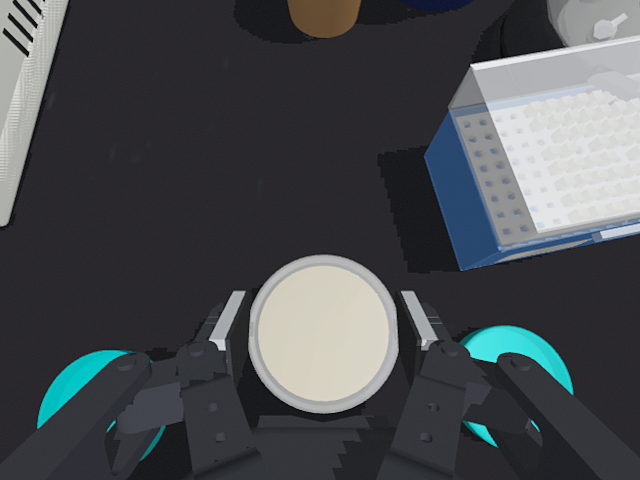

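View pics/s5.png

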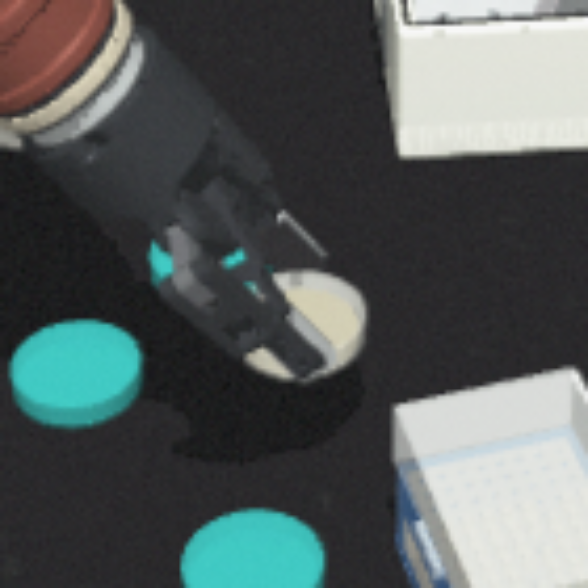

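Grasp held and lifted flat. Moving to just in front of the incubator, at grasp height z 0.14.

```bash
python3 -c "
from h import *
go(W(-.19,0.0,.14),35)"
```

```text
t 5.95 grasp now [ 0.4916 -0.3679  0.0725] loc [-0.1778 -0.3623  0.0725] tilt 35.08959241113167 F [0.5692 0.5555 0.575 ] open 0.06049818328470493
turn units [ 0.0204  0.0166 -0.0094] shift units [-1.4612 18.0546  3.3797] target TCP [ 0.3734 -0.0108  0.267 ]
```

Request:
carry_out([
  [[0,0,0],[-0.1,0.4,0.5],0.5],
  [[0,0,0],[-0.1,0.7,0.6],0.5],
  [[0,0,0],[-0.1,0.9,0.6],0.5],
  [[0,0,0],[-0.1,0.9,0.5],0.5],
  [[0,0,0],[-0.1,0.9,0.4],0.5],
  [[0,0,0],[-0.1,0.9,0.3],0.5],
  [[0,0,0],[-0.1,0.9,0.2],0.5],
  [[0,0,0],[-0.1,0.9,0.2],0.5],
])

```text
t: 6.75
tool_pos: [0.3838, -0.2372, 0.2614]
tool_rot: [1.421, 0.787, -0.716]
contact_force: [-0.2, 0.4, -1.0]
opening: 0.0604
```

Request:
carry_out([
  [[0,0,0],[-0.1,0.9,0.1],0.5],
  [[0,0,0],[-0.1,0.9,0],0.5],
  [[0,0,0],[-0.1,0.9,0],0.5],
  [[0,0,0],[-0.1,0.9,0],0.5],
  [[0,0,0],[0,0.9,0],0.5],
  [[0,0,0],[0,0.9,0],0.5],
  [[0,0,0],[0,0.8,0],0.5],
  [[0,0,0],[0,0.6,0],0.5],
])

```text
t: 7.55
tool_pos: [0.3725, -0.0939, 0.2576]
tool_rot: [1.425, 0.797, -0.721]
contact_force: [0.3, 0.1, 0.2]
opening: 0.0605
```

```bash
python3 -c "
from h import *
go(W(-.19,0.0,.14),35)"
```

```text
t 7.55 grasp now [ 0.4594 -0.088   0.1293] loc [-0.1967 -0.0812  0.1293] tilt 34.16358555826436 F [0.2629 0.1295 0.2254] open 0.06053743126665691
turn units [-0.1407 -0.1519  0.023 ] shift units [0.0466 4.1509 0.4705] target TCP [ 0.3734 -0.0108  0.267 ]
```

Request:
carry_out([
  [[-0.05,-0.05,0.01],[0.1,0.7,0.1],0.5],
  [[-0.05,-0.05,0.01],[0.1,0.8,0.1],0.5],
  [[-0.04,-0.05,0],[0,0.8,0.1],0.5],
  [[0,0,0],[0,0.7,0.1],0.5],
  [[0,0,0],[0,0.5,0],0.5],
  [[0,0,0],[0,0.3,0],0.5],
  [[0,0,0],[0,0,0],0.5],
])

```text
t: 8.25
tool_pos: [0.3739, -0.0126, 0.26]
tool_rot: [1.415, 0.791, -0.716]
contact_force: [-0.6, 0.4, 0.2]
opening: 0.0605
```

```bash
python3 -c "
from h import *
go(W(-.09,0.0,.128),35)
im,d=get_image('wrist'); cv2.imwrite('pics/w6.png',im)
im,d=get_image('side'); cv2.imwrite('pics/s6.png',cv2.resize(im[80:320,190:430],None,fx=2.5,fy=2.5))
"
```

```text
t 8.25 grasp now [ 0.4615 -0.0076  0.1322] loc [-0.1908 -0.001   0.1322] tilt 34.45557346602964 F [-0.5925  0.3595  0.1832] open 0.060518302626262246
turn units [-0.0379 -0.0969 -0.0275] shift units [ 4.9702  0.3247 -0.2515] target TCP [ 0.4733 -0.0061  0.255 ]
```

View pics/w6.png

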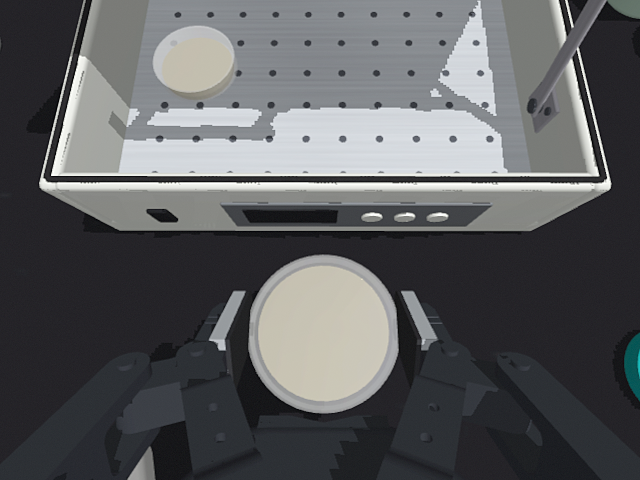

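View pics/s6.png

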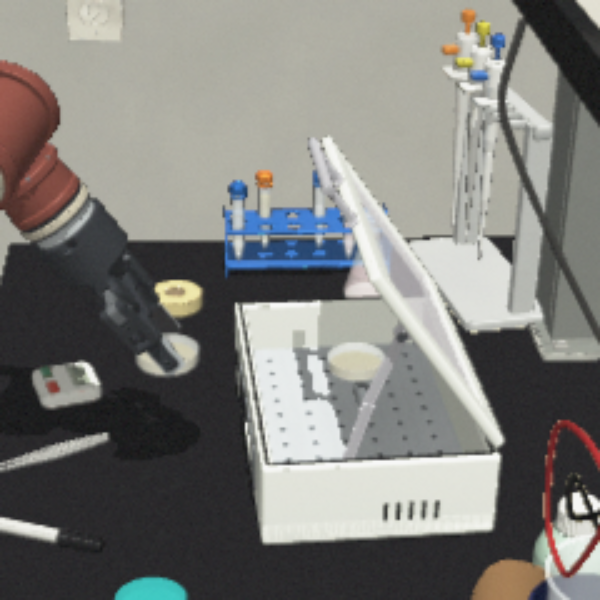

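The dish is at the incubator front. The inside dish is at upper left, (194,62) in the wrist view. Going in over the rim.

Request:
carry_out([
  [[-0.04,-0.1,-0.03],[0.5,0.03,0],0.5],
  [[0,0,0],[0.8,0.05,0],0.5],
  [[0,0,0],[0.9,0.05,-0.05],0.5],
  [[0,0,0],[0.9,0.05,-0.05],0.5],
  [[0,0,0],[0.8,0.05,-0.05],0.5],
  [[0,0,0],[0.6,0.03,-0.05],0.5],
  [[0,0,0],[0.3,0.03,0],0.5],
  [[0,0,0],[0,0,0],0.5],
])

```text
t: 9.15
tool_pos: [0.4743, -0.0121, 0.2548]
tool_rot: [1.419, 0.773, -0.721]
contact_force: [0.9, -0.9, 0.2]
opening: 0.0605
```

```bash
python3 -c "
from h import *
print(L(onz('wrist',194,62,.047)))
go(W(0.0,0.0,.09),35)
"
```

```text
[0.1132 0.0911 0.047 ]
t 9.15 grasp now [ 0.5631 -0.009   0.1278] loc [-0.0894 -0.0071  0.1278] tilt 34.973215191462174 F [ 0.9269 -0.8937  0.1517] open 0.06054222351198007
turn units [ 0.0134 -0.0041  0.1029] shift units [ 4.446   0.5137 -1.89  ] target TCP [ 0.5632 -0.0018  0.217 ]
```

Request:
carry_out([
  [[0,0,0.05],[0.5,0.15,-0.05],0.5],
  [[0,0,0.05],[0.7,0.15,-0.1],0.5],
  [[0,0,0],[0.7,0.1,-0.2],0.5],
  [[0,0,0],[0.7,0.1,-0.4],0.5],
  [[0,0,0],[0.7,0.05,-0.5],0.5],
  [[0,0,0],[0.6,0.05,-0.4],0.5],
  [[0,0,0],[0.4,0,-0.3],0.5],
  [[0,0,0],[0,0,0],0.5],
])

```text
t: 9.95
tool_pos: [0.5599, -0.0023, 0.2147]
tool_rot: [1.415, 0.778, -0.717]
contact_force: [-0.3, 1.0, -0.1]
opening: 0.0606
```

```bash
python3 -c "
from h import *
go(W(0.005,0.0,.0565),35)
im,d=get_image('wrist'); cv2.imwrite('pics/w7.png',im)
print([(r['centre'],r['p']) for r in tip_of('wrist','dish_inside_mid')])
im,d=get_image('side'); cv2.imwrite('pics/s7.png',cv2.resize(im[100:320,230:430],None,fx=2.7,fy=2.7))
"
```

```text
t 9.95 grasp now [0.6486 0.0013 0.0876] loc [-0.0035 -0.0009  0.0876] tilt 34.92130937656071 F [-0.306   0.9609 -0.0778] open 0.0606159756605203
turn units [ 0.0176 -0.0129  0.0403] shift units [ 0.4125  0.0359 -1.5606] target TCP [ 0.5682 -0.0016  0.1835]
[([131.8, 300.9], 0.89)]
```

View pics/w7.png

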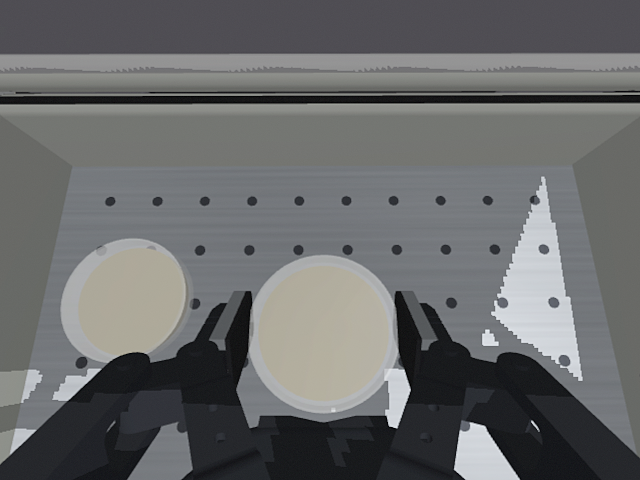

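View pics/s7.png

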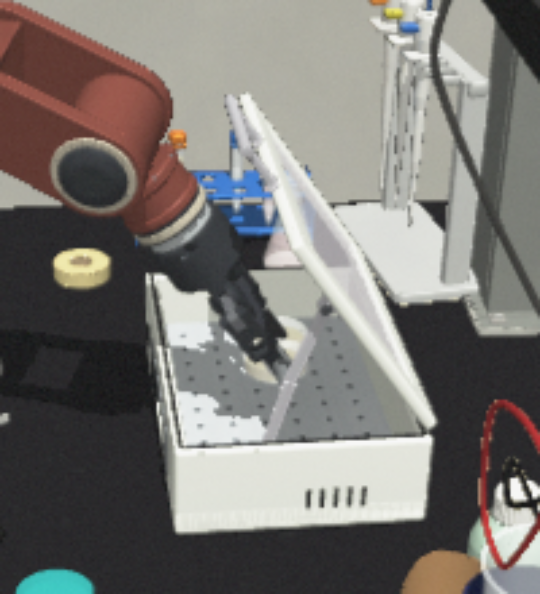

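Clear of the inside dish, centred at about (127,300). I shift 15 mm to the right for opening clearance and go down.

Request:
carry_out([
  [[0,0,0.04],[0.15,-0.3,-0.2],0.5],
  [[0,0,0],[0.15,-0.25,-0.4],0.5],
  [[0,0,0],[0.12,-0.15,-0.4],0.5],
  [[0,0,0],[0,0,-0.25],0.5],
  [[0,0,0],[0,0,-0.1],0.5],
  [[0,0,0],[0,0,0],0.5],
])

```text
t: 10.7
tool_pos: [0.567, -0.017, 0.1884]
tool_rot: [1.414, 0.777, -0.712]
contact_force: [-0.5, -1.0, -0.9]
opening: 0.0608
```

```bash
python3 -c "
from h import *
go(W(0.005,-0.015,.0565),35)
"
```

```text
t 10.7 grasp now [ 0.656  -0.0131  0.0616] loc [ 0.0033 -0.0157  0.0616] tilt 35.118310620357164 F [-0.4518 -0.9627 -0.8822] open 0.060791384638531815
turn units [0.0211 0.0217 0.0064] shift units [ 0.097   0.0239 -0.2443] target TCP [ 0.5689 -0.0166  0.1835]
```

Request:
carry_out([
  [[0,0,0],[0,0,-0.08],0.5],
  [[0,0,0],[0,0,-0.06],0.5],
  [[0,0,0],[0,0,-0.06],0.5],
  [[0,0,0],[0,0,0],0.5],
])

```text
t: 11.1
tool_pos: [0.567, -0.0167, 0.1844]
tool_rot: [1.414, 0.777, -0.711]
contact_force: [-0.1, -0.1, -0.3]
opening: 0.0605
```

```bash
python3 -c "
from h import *
go(W(0.005,-0.015,.0565),35)
"
```

```text
t 11.1 grasp now [ 0.6562 -0.0127  0.0576] loc [ 0.0034 -0.0153  0.0576] tilt 35.147719500440154 F [-0.1354 -0.1275 -0.3247] open 0.06053829441607468
turn units [0.0215 0.0268 0.0008] shift units [ 0.0945  0.0048 -0.0442] target TCP [ 0.5689 -0.0166  0.1835]
```

Request:
carry_out([
  [[0,0,0],[0,0,-0.04],0.5],
  [[0,0,0],[0,0,0],0.5],
])

```text
t: 11.3
tool_pos: [0.5671, -0.0166, 0.1837]
tool_rot: [1.414, 0.777, -0.71]
contact_force: [0.2, 0.2, -0.5]
opening: 0.0603
```

Request:
carry_out([
  [[0,0,0],[0,0,-0.04],0.5],
  [[0,0,0],[0,0,0],0.5],
])

```text
t: 11.5
tool_pos: [0.5672, -0.0166, 0.183]
tool_rot: [1.414, 0.776, -0.71]
contact_force: [0.6, -0.2, 0.2]
opening: 0.0602
```

```bash
python3 -c "
from h import *
go(W(0.005,-0.015,.0565),35)
im,d=get_image('wrist'); cv2.imwrite('pics/w8.png',im)
im,d=get_image('side'); cv2.imwrite('pics/s8.png',cv2.resize(im[200:290,280:390],None,fx=6,fy=6))
print(get_obs()['contact_force'])
"
```

```text
t 11.5 grasp now [ 0.6564 -0.0127  0.0564] loc [ 0.0037 -0.0153  0.0564] tilt 35.19321919457998 F [ 0.6438 -0.209   0.2413] open 0.06020855727631193
turn units [ 0.0232  0.0349 -0.0004] shift units [0.0855 0.0027 0.0212] target TCP [ 0.5689 -0.0166  0.1835]
[ 0.193  -0.0103 -0.8806]
```

View pics/s8.png

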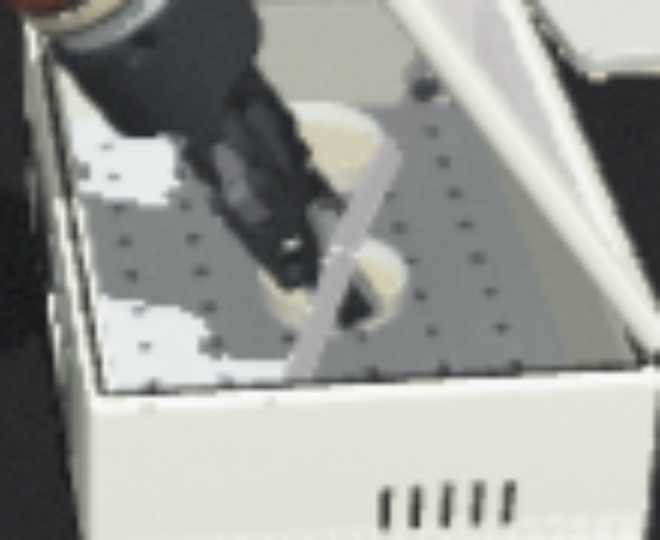

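Request:
carry_out([
  [[0,0,0],[0,0,-0.04],0.5],
  [[0,0,0],[0,0,0],0.5],
])

```text
t: 11.8
tool_pos: [0.5673, -0.0166, 0.1824]
tool_rot: [1.414, 0.776, -0.71]
contact_force: [-0.7, -0.3, -0.6]
opening: 0.0608
```

Request:
carry_out([
  [[0,0,0],[0,0,-0.03],0.5],
  [[0,0,0],[0,0,0],0.5],
])

```text
t: 12.0
tool_pos: [0.5676, -0.0167, 0.1823]
tool_rot: [1.415, 0.775, -0.709]
contact_force: [-0.1, 0.2, -0.5]
opening: 0.0603
```

Request:
carry_out([
  [[0,0,0],[0,0,-0.04],0.5],
  [[0,0,0],[0,0,0],0.5],
])

```text
t: 12.2
tool_pos: [0.5679, -0.0167, 0.1821]
tool_rot: [1.415, 0.774, -0.708]
contact_force: [-0.3, -0.2, 0.5]
opening: 0.0607
```

```bash
python3 -c "
from h import *
im,d=get_image('wrist'); cv2.imwrite('pics/w8.png',im)
go(W(0.005,-0.015,.0565),35)
"
```

```text
t 12.25 grasp now [ 0.6575 -0.0128  0.0557] loc [ 0.0048 -0.0155  0.0557] tilt 35.35416359903075 F [ 0.9234 -0.5128  1.0349] open 0.060542736719714496
turn units [0.0249 0.0631 0.0028] shift units [0.0482 0.0078 0.0701] target TCP [ 0.5689 -0.0166  0.1835]
```

View pics/w8.png

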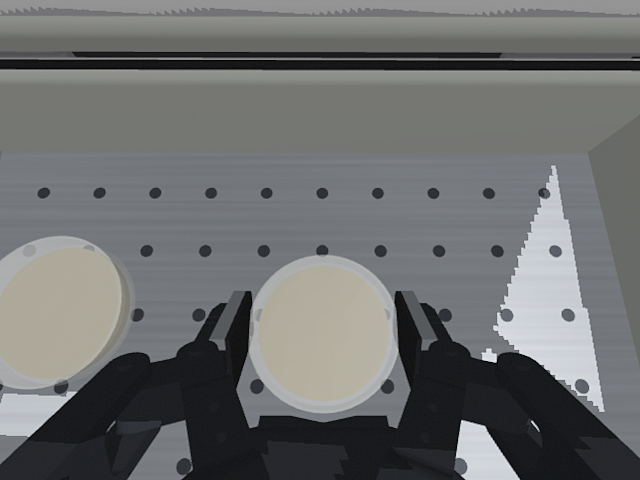

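z has stopped falling while x and pitch give slightly, so the dish is on the floor. I release it gently.

Request:
carry_out([
  [[0,0,0],[0,0,0],0.71],
  [[0,0,0],[0,0,0],0.74],
  [[0,0,0],[0,0,0],0.77],
  [[0,0,0],[0,0,0],0.82],
  [[0,0,0],[0,0,0],0.85],
  [[0,0,0],[0,0,0],0.85],
])

```text
t: 12.85
tool_pos: [0.5674, -0.0167, 0.1811]
tool_rot: [1.415, 0.775, -0.709]
contact_force: [0.1, 0.2, -0.2]
opening: 0.0726
```

```bash
python3 -c "
from h import *
im,d=get_image('wrist'); cv2.imwrite('pics/w9.png',im)
go(W(-.07,-0.015,.115),35)
im,d=get_image('side'); cv2.imwrite('pics/s9.png',cv2.resize(im[200:290,280:390],None,fx=6,fy=6))
"
```

```text
t 12.9 grasp now [ 0.6568 -0.0128  0.0545] loc [ 0.0041 -0.0154  0.0545] tilt 35.248352909003565 F [-0.546  -0.1724 -0.3492] open 0.07255603066584203
turn units [0.0243 0.0446 0.0011] shift units [-3.6724 -0.1726  3.0437] target TCP [ 0.494  -0.0201  0.242 ]
```

View pics/w9.png

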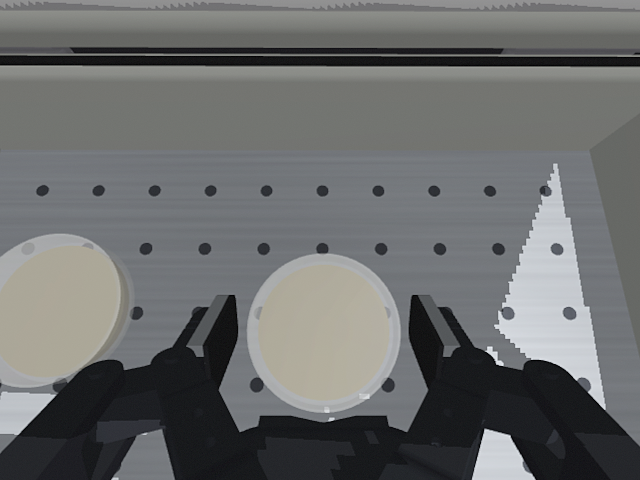

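View pics/s9.png

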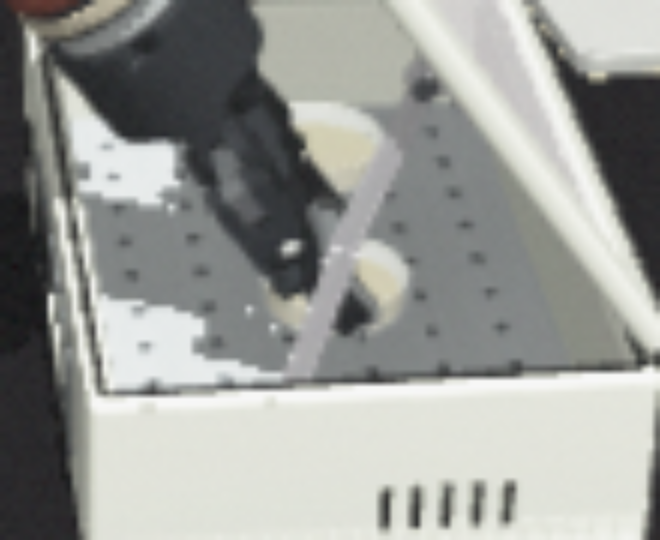

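Request:
carry_out([
  [[0,0,0],[-0.1,0,0.2],0.85],
  [[0,0,0],[-0.25,0,0.4],0.85],
  [[0,0,0],[-0.4,0,0.6],0.85],
  [[0,0,0],[-0.5,0,0.7],0.85],
  [[0,0,0],[-0.7,0,0.6],0.7],
  [[0,0,0],[-0.8,0,0.4],0.5],
  [[0,0,0],[-0.8,0,0.2],0.3],
  [[0,0,0],[-0.8,0,0.1],0],
])

```text
t: 13.75
tool_pos: [0.4772, -0.0167, 0.2517]
tool_rot: [1.414, 0.772, -0.707]
contact_force: [0.3, -0.5, -0.6]
opening: 0.0166
```

```bash
python3 -c "
from h import *
go(W(-.09,-0.12,.17),35,s=.173)
im,d=get_image('wrist'); cv2.imwrite('pics/w10.png',im)
im,d=get_image('side'); cv2.imwrite('pics/s10.png',cv2.resize(im[200:290,280:390],None,fx=6,fy=6))
C=cal('wrist')
for r in tip_of('wrist','dish_mid'): print(r['centre'],r['p'],L(onz('wrist',*r['centre'],.0425,C)))
for r in tip_of('wrist','knuckle_knob'): print('knob',r['centre'],r['p'],L(onz('wrist',*r['centre'],.136,C)))
"
```

```text
t 13.75 grasp now [ 0.5775 -0.0125  0.1108] loc [-0.0751 -0.0114  0.1108] tilt 35.47774184934256 F [ 0.3458 -0.4589 -0.6214] open 0.016621282338486813
turn units [ 0.0381  0.0853 -0.0001] shift units [-0.427  -5.4867  2.9993] target TCP [ 0.4687 -0.1264  0.3117]
knob [592.8, 158.8] 0.58 [-0.0167 -0.1249  0.136 ]
```

View pics/w10.png

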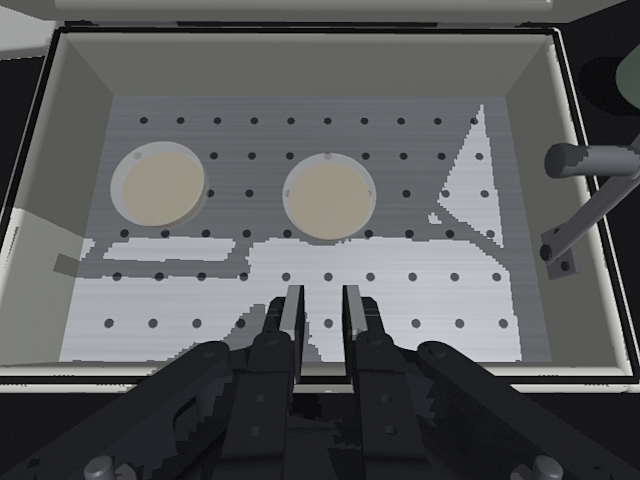

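View pics/s10.png

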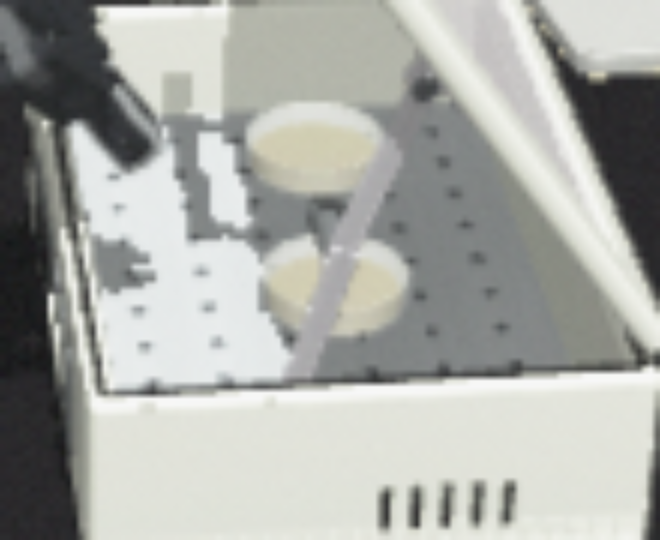

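Both dishes lie flat, the inside one at (158,184) and the loaded one at (329,197). Next is the stay: I check the knob and pivot geometry, then approach with closed fingers.

```bash
python3 -c "
from h import *
im=cv2.imread('pics/w10.png');C=cal('wrist')
cv2.imwrite('pics/k10.png',cv2.resize(im[120:300,500:640],None,fx=3.5,fy=3.3))
c,M,p=C
def ony(u,v,y):
    r=M@np.array([(u-c['cx'])/c['fx'],(v-c['cy'])/c['fy'],1]); n=np.array([-np.sin(PS),np.cos(PS),0]); k=(y-(n@(p-np.array([IX,IY,0]))))/(n@r); return L(p+k*r)
print('pivot',ony(547,252,-.14)); print('knob end',ony(560,161,-.108))
print('dishes',L(onz('wrist',158,184,.045,C)),L(onz('wrist',329,197,.045,C)))
go(W(-.085,-0.121,.16),40,s=.173)
"
```

```text
pivot [-0.0398 -0.14    0.0707]
knob end [-0.0187 -0.108   0.1399]
dishes [0.0147 0.1026 0.045 ] [ 0.0052 -0.0149  0.045 ]
t 13.95 grasp now [ 0.5781 -0.0126  0.1101] loc [-0.0745 -0.0115  0.1101] tilt 35.452970019115625 F [0.5737 0.2425 0.3406] open -0.0004444112602208756
turn units [ 0.0777 -0.7908  0.0048] shift units [-0.8049 -5.5513  2.0766] target TCP [ 0.4618 -0.1278  0.2925]
```

View pics/k10.png

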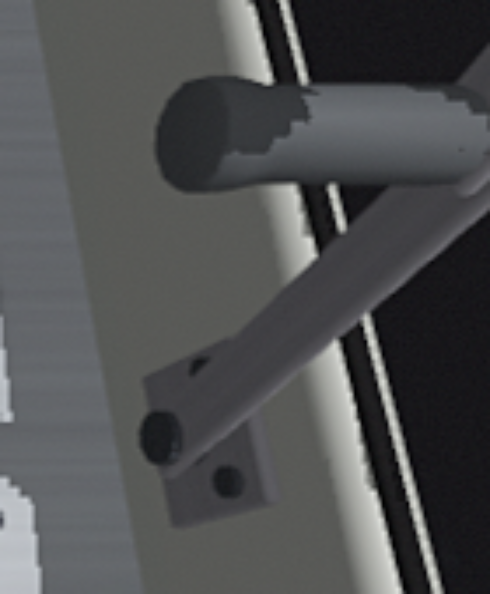

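Request:
carry_out([
  [[0.01,-0.1,0],[-0.15,-0.3,0.6],0],
  [[0.01,-0.1,0],[-0.15,-0.6,0.6],0],
  [[0.01,-0.1,0],[-0.15,-0.8,0.4],0],
  [[0.01,-0.1,0],[-0.15,-0.9,0.3],0],
  [[0.01,-0.1,0],[-0.1,-0.9,0.1],0],
  [[0.01,-0.1,0],[-0.1,-0.8,0],0],
  [[0.01,-0.1,0],[0,-0.5,0],0],
  [[0.01,-0.1,0],[0,0,0],0],
])

```text
t: 14.75
tool_pos: [0.4653, -0.117, 0.2938]
tool_rot: [1.44, 0.711, -0.641]
contact_force: [-0.2, 0.1, 0.4]
opening: -0.0001
```

```bash
python3 -c "
from h import *
go(W(-.048,-0.121,.131),40,s=.173)
"
```

```text
t 14.75 grasp now [ 0.577  -0.1117  0.1618] loc [-0.0804 -0.1104  0.1618] tilt 40.25717142349692 F [-0.1972  0.123   0.4345] open -5.254327164771993e-05
turn units [ 0.0106  0.0455 -0.0107] shift units [ 1.6715 -0.4523 -1.5143] target TCP [ 0.4987 -0.126   0.2635]
```

Request:
carry_out([
  [[0,0.03,-0.01],[0.2,-0.2,-0.3],0],
  [[0,0,0],[0.4,-0.2,-0.4],0],
  [[0,0,0],[0.4,-0.05,-0.4],0],
  [[0,0,0],[0.4,0,-0.3],0],
  [[0,0,0],[0.2,0,-0.1],0],
  [[0,0,0],[0,0,0],0],
])

```text
t: 15.35
tool_pos: [0.5005, -0.1249, 0.26]
tool_rot: [1.439, 0.717, -0.644]
contact_force: [-0.0, 1.0, 0.9]
opening: -0.0
```

```bash
python3 -c "
from h import *
im,d=get_image('wrist'); cv2.imwrite('pics/w11.png',im)
im,d=get_image('side'); cv2.imwrite('pics/s11.png',cv2.resize(im[150:290,260:400],None,fx=4.2,fy=4.2))
go(W(-.029,-0.121,.108),40,s=.173)
"
```

```text
t 15.45 grasp now [ 0.611  -0.1195  0.1278] loc [-0.0467 -0.1198  0.1278] tilt 39.91517240682148 F [ 0.4375 -0.2929 -0.6083] open -0.00037080798138494246
turn units [ 0.0013 -0.0148 -0.022 ] shift units [ 0.8776 -0.0077 -1.0002] target TCP [ 0.5177 -0.1251  0.2405]
```

View pics/w11.png

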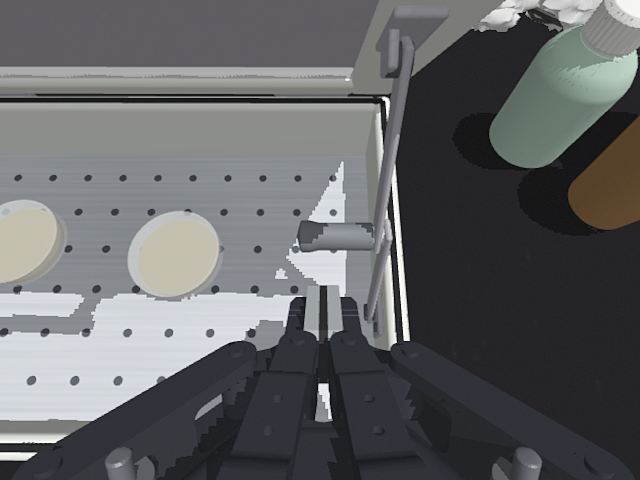

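View pics/s11.png

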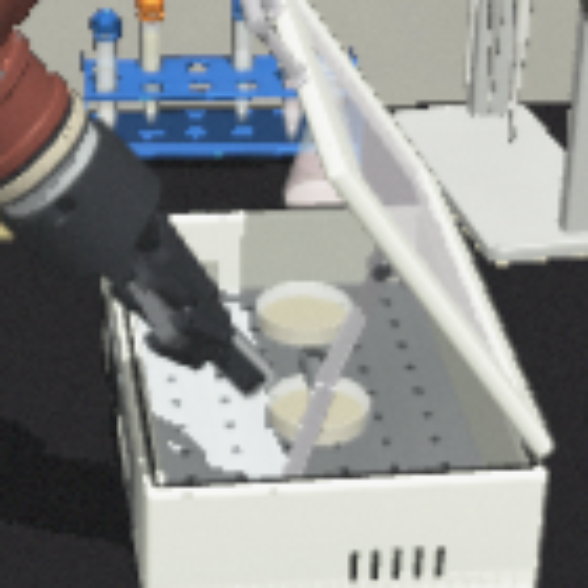

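The knob is at (335,235), straight ahead of the closed tips. I move in below and in front of it, then push.

Request:
carry_out([
  [[0,0,0],[0.25,0.1,-0.35],0],
  [[0,0,0],[0.3,0.05,-0.35],0],
  [[0,0,0],[0.25,0,-0.25],0],
  [[0,0,0],[0.05,0,-0.05],0],
  [[0,0,0],[0,0,0],0],
])

```text
t: 15.95
tool_pos: [0.5184, -0.1215, 0.2394]
tool_rot: [1.439, 0.715, -0.643]
contact_force: [0.0, -0.3, -0.2]
opening: 0.0001
```

```bash
python3 -c "
from h import *
im,d=get_image('wrist'); cv2.imwrite('pics/w12.png',im)
im,d=get_image('side'); cv2.imwrite('pics/s12.png',cv2.resize(im[150:290,260:400],None,fx=4.2,fy=4.2))
go(W(-.029,-0.117,.108),40,s=.173)
"
```

```text
t 16.05 grasp now [ 0.6293 -0.1161  0.1071] loc [-0.0283 -0.1173  0.1071] tilt 39.998548461671575 F [-0.4548  0.2897  0.0198] open 0.0004183448633235024
turn units [ 0.0093  0.0002 -0.0223] shift units [-0.0379  0.0185  0.0426] target TCP [ 0.5175 -0.1211  0.2405]
```

View pics/w12.png

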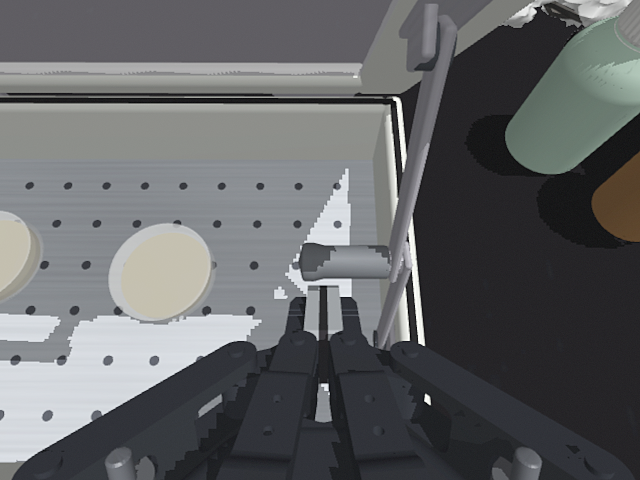

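View pics/s12.png

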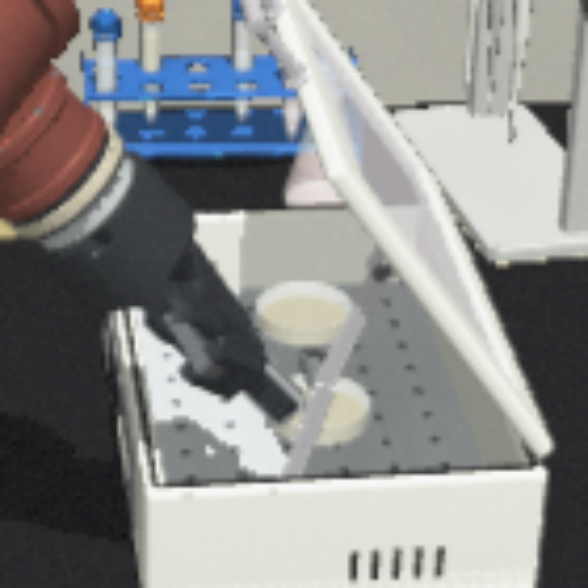

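Request:
carry_out([
  [[0,0,0],[0.2,0.01,0],0],
  [[0,0,0],[0.2,0.01,0],0],
  [[0,0,0],[0.2,0.01,-0.05],0],
  [[0,0,0],[0.2,0.01,-0.08],0],
  [[0,0,0],[0.2,0.01,-0.08],0],
])

```text
t: 16.55
tool_pos: [0.5396, -0.1207, 0.2362]
tool_rot: [1.439, 0.713, -0.643]
contact_force: [-0.6, 0.5, 0.8]
opening: -0.0002
```

```bash
python3 -c "
from h import *
im,d=get_image('wrist'); cv2.imwrite('pics/w13.png',im[180:420,200:520])
go(W(.003,-0.117,.095),40,s=.173)
"
```

```text
t 16.6 grasp now [ 0.6511 -0.1155  0.1036] loc [-0.0065 -0.1177  0.1036] tilt 40.075195409499436 F [-0.6045 -0.3372  0.4536] open -0.0004593177329398014
turn units [ 0.0165  0.014  -0.0175] shift units [ 0.4793  0.055  -0.4227] target TCP [ 0.5495 -0.1196  0.2275]
```

View pics/w13.png

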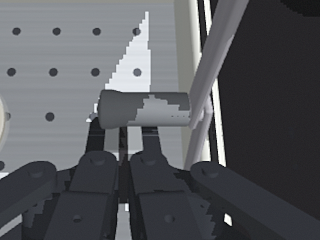

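Request:
carry_out([
  [[0,0,0],[0.2,0.02,-0.08],0],
  [[0,0,0],[0.2,0.02,-0.1],0],
  [[0,0,0],[0.2,0.01,-0.12],0],
  [[0,0,0],[0,0,0],0],
])

```text
t: 17.0
tool_pos: [0.5528, -0.1197, 0.2286]
tool_rot: [1.438, 0.714, -0.644]
contact_force: [-0.2, 0.3, 0.1]
opening: -0.0003
```

```bash
python3 -c "
from h import *
im,d=get_image('wrist'); cv2.imwrite('pics/w14.png',im)
im,d=get_image('side'); cv2.imwrite('pics/s14.png',cv2.resize(im[120:300,240:420],None,fx=3.3,fy=3.3))
go(W(.003,-0.117,.095),40,s=.173)
"
```

```text
t 17.1 grasp now [ 0.6637 -0.1145  0.0964] loc [ 0.0062 -0.1173  0.0964] tilt 40.0131066446408 F [ 0.0386 -0.1291 -0.303 ] open -0.0001340137230510507
turn units [ 0.0179  0.0032 -0.0175] shift units [-0.1582  0.005  -0.0705] target TCP [ 0.5495 -0.1196  0.2275]
```

View pics/w14.png

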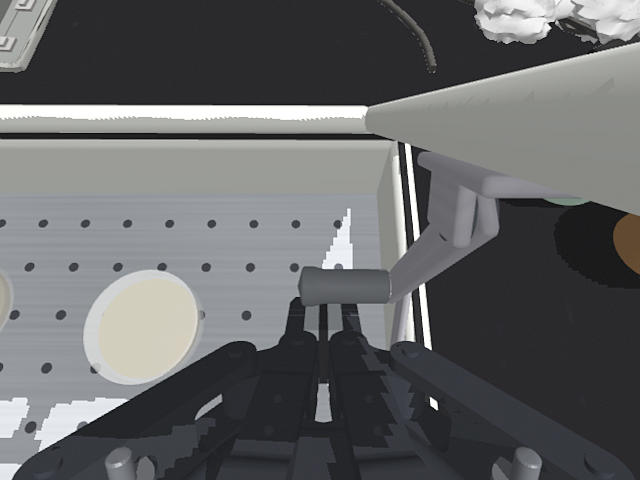

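View pics/s14.png

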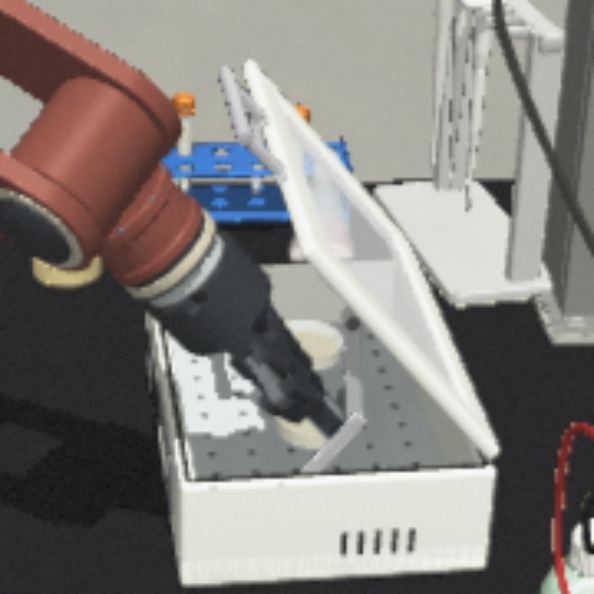

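Request:
carry_out([
  [[0,0,0],[0.15,0.01,-0.1],0],
  [[0,0,0],[0.15,0.01,-0.1],0],
  [[0,0,0],[0,0,0],0],
])

```text
t: 17.4
tool_pos: [0.5586, -0.1193, 0.2241]
tool_rot: [1.438, 0.715, -0.644]
contact_force: [-0.5, 0.1, -1.4]
opening: -0.0
```

```bash
python3 -c "
from h import *
im,d=get_image('side'); cv2.imwrite('pics/s15.png',cv2.resize(im[120:300,240:420],None,fx=3.3,fy=3.3))
go(W(-.06,-0.117,.12),40,s=.173)
for r in tip_of('side','lid_handle'): print(r['centre'],r['p'])
for a in [.96,.93,.9,.86,.8,.75]: print(a,proj('side',W(.105-.262*np.cos(a),0,.096+.262*np.sin(a))))
"
```

```text
t 17.45 grasp now [ 0.6695 -0.114   0.0916] loc [ 0.0119 -0.1171  0.0916] tilt 39.94999591576858 F [ 0.3499 -0.4572 -1.3175] open 0.00017947525064253717
turn units [ 0.0176 -0.0079 -0.019 ] shift units [-3.5988 -0.1676  1.4131] target TCP [ 0.4865 -0.1226  0.2525]
[306.5, 159.2] 0.6
0.96 [np.float64(317.72045428923576), np.float64(145.44107917018243)]
0.93 [np.float64(314.93637925378175), np.float64(147.40380673426228)]
0.9 [np.float64(312.21896346551165), np.float64(149.43628695868847)]
0.86 [np.float64(308.7043394960598), np.float64(152.25020708505562)]
0.8 [np.float64(303.6779945068471), np.float64(156.6806753714207)]
0.75 [np.float64(299.72716059890115), np.float64(160.55046219400793)]
```

View pics/s15.png

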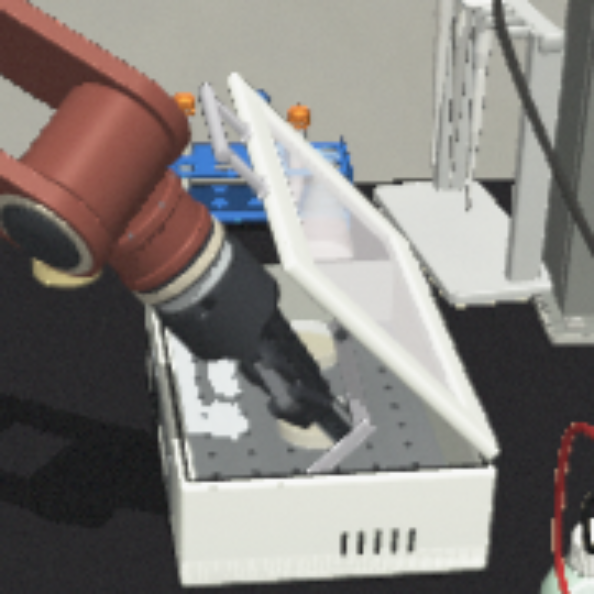

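The stay is broken and the lid is at about 0.85 rad. I back out.

Request:
carry_out([
  [[0,0,0],[-0.3,0,0.1],0],
  [[0,0,0],[-0.6,0,0.25],0],
  [[0,0,0],[-0.8,0,0.4],0],
  [[0,0,0],[-0.8,0,0.4],0],
  [[0,0,0],[-0.9,0,0.4],0],
  [[0,0,0],[-0.9,0,0.4],0],
  [[0,0,0],[-0.9,0,0.3],0],
  [[0,0,0],[-0.9,0,0.2],0],
])

```text
t: 18.3
tool_pos: [0.4327, -0.1188, 0.2784]
tool_rot: [1.437, 0.71, -0.639]
contact_force: [1.2, -0.1, 0.4]
opening: 0.0
```

Request:
carry_out([
  [[0,0,0],[-0.8,0.2,0.4],0],
  [[0,0,0],[-0.5,0.2,0.4],0.2],
  [[0,0,0],[-0.2,0,0.2],0.4],
  [[0,0,0],[0,0,0],0.5],
])

```text
t: 18.7
tool_pos: [0.3995, -0.1104, 0.3011]
tool_rot: [1.437, 0.702, -0.637]
contact_force: [0.8, -0.5, -0.7]
opening: 0.0422
```

```bash
python3 -c "
from h import *
go(W(-.2,0,.2),40)
for cam in ['side','top','wrist']:
    im,d=get_image(cam); cv2.imwrite('pics/%s16.png'%cam,im); np.save(cam+'16.npy',d)
    print(cam,[(np.round(r['centre'],1),round(r['p'],2)) for r in tip_of(cam,'lid_handle')])
    for a in [.96,.9,.85,.8]: print(a,np.round(proj(cam,W(.105-.262*np.cos(a),0,.096+.262*np.sin(a))),1))
"
```

```text
t 18.7 grasp now [ 0.5005 -0.1064  0.1835] loc [-0.1565 -0.1015  0.1835] tilt 40.66786330413555 F [ 0.8168 -0.5007 -0.7241] open 0.04223786903481816
turn units [ 0.0701  0.1203 -0.0109] shift units [-2.3413  4.931   0.8836] target TCP [ 0.3527 -0.0118  0.3187]
side [(array([305.6, 155.1]), 0.76)]
0.96 [317.7 145.4]
0.9 [312.2 149.4]
0.85 [307.8 153. ]
0.8 [303.7 156.7]
top [(array([294.6, 226.7]), 0.83)]
0.96 [289.8 210. ]
0.9 [291.2 216.5]
0.85 [292.3 221.8]
0.8 [293.4 227. ]
wrist []
0.96 [-225.2 -394.8]
0.9 [-194.7 -280.4]
0.85 [-167.2 -191.5]
0.8 [-138.8 -109.9]
```

View pics/side16.png

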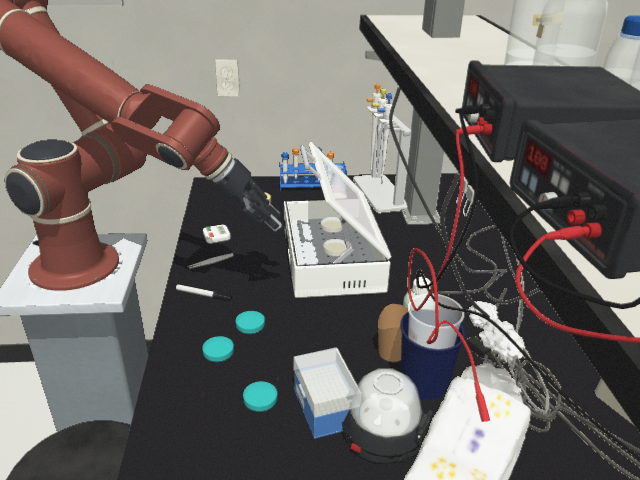

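View pics/wrist16.png

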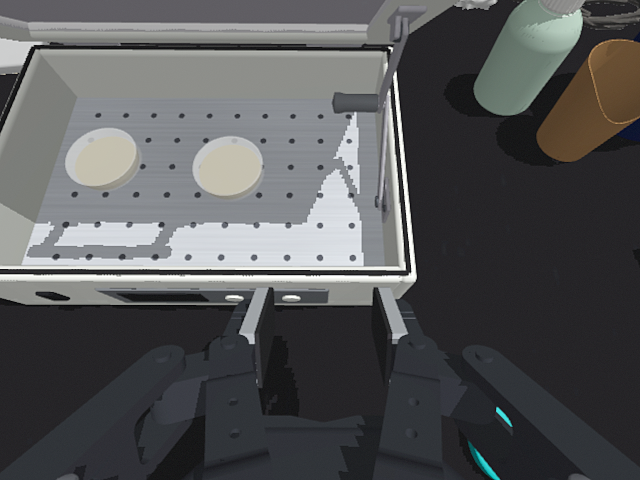

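```bash
cat >> h.py <<'E'
def Rh(tilt,sg=1,yaw=PS):
    t=np.radians(tilt); c,s=np.cos(yaw),np.sin(yaw); x=np.array([np.sin(t)*c,np.sin(t)*s,-np.cos(t)]); z=sg*np.array([np.cos(t)*c,np.cos(t)*s,np.sin(t)]); return np.stack([x,np.cross(z,x),z],1)
def bar(a,y=0): return W(.105-.262*np.cos(a),y,.096+.262*np.sin(a))
E
python3 -c "
from h import *
print(get_obs()['q'])
for sg in (1,-1):
    print(sg); Rm=Rh(40,sg); go(bar(.815)-.08*Rm[:,0],Rm=Rm)
d=np.load('top16.npy');im=cv2.imread('pics/top16.png')
cv2.imwrite('pics/t16.png',cv2.resize(im[170:290,200:380],None,fx=4,fy=4))
si=cv2.imread('pics/side16.png');cv2.imwrite('pics/sc16.png',cv2.resize(si[130:300,270:410],None,fx=4,fy=3.5))
C=cal('top')
for v in range(222,232): print(v,world('top',294,v,d[v,294],C),L(world('top',294,v,d[v,294],C)))
"
```

```text
[-0.5434 -0.5919  2.357   0.51    0.8267  0.7326]
1
t 19.0 grasp now [ 0.5004 -0.106   0.1816] loc [-0.1565 -0.1011  0.1816] tilt 40.46458339437474 F [-0.1067  0.2898  0.5095] open 0.04266598121004163
turn units [-10.0907  -0.3928  11.9709] shift units [1.3285 5.1023 8.3605] target TCP [ 0.4265 -0.0083  0.4667]
-1
t 19.0 grasp now [ 0.5004 -0.106   0.1816] loc [-0.1565 -0.1011  0.1816] tilt 40.46458339437474 F [-0.1067  0.2898  0.5095] open 0.04266598121004163
turn units [ 10.18     0.5248 -12.0129] shift units [1.3285 5.1023 8.3605] target TCP [ 0.4265 -0.0083  0.4667]
222 [ 0.6417 -0.0057  0.0511] [-0.0107 -0.0076  0.0511]
223 [ 0.5815 -0.004   0.2904] [-0.0707 -0.0031  0.2904]
224 [ 0.5793 -0.0036  0.2904] [-0.0729 -0.0026  0.2904]
225 [ 0.5761 -0.0032  0.2948] [-0.0761 -0.002   0.2948]
226 [ 0.5755 -0.0029  0.288 ] [-0.0767 -0.0016  0.288 ]
227 [ 0.5714 -0.0025  0.296 ] [-0.0807 -0.001   0.296 ]
228 [ 0.5712 -0.0021  0.2873] [-0.0809 -0.0007  0.2873]
229 [ 0.6257 -0.0026  0.0407] [-0.0265 -0.0037  0.0407]
230 [ 0.6246 -0.0022  0.0341] [-0.0276 -0.0033  0.0341]
231 [ 0.6205 -0.0017  0.0405] [-0.0317 -0.0026  0.0405]
```

View pics/t16.png

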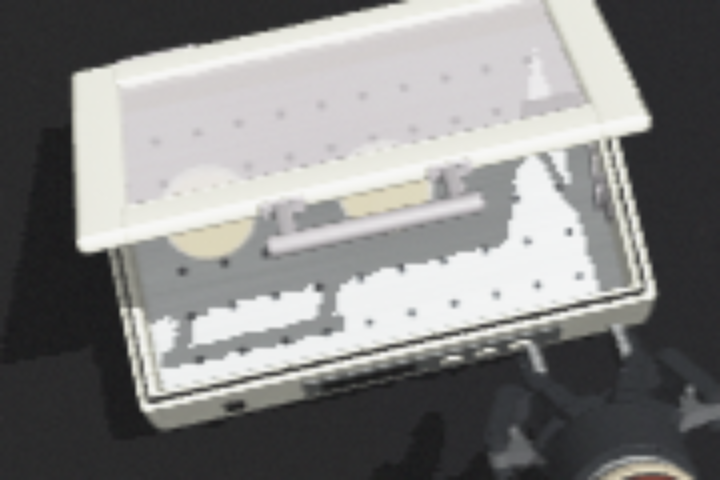

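View pics/sc16.png

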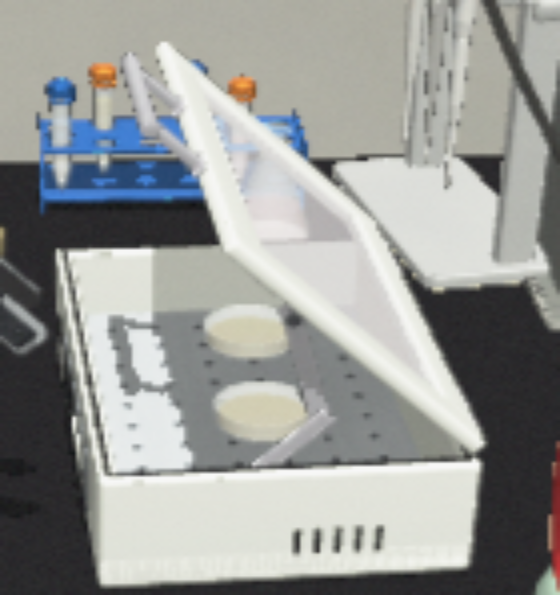

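Request:
carry_out([
  [[-0.6,-0.02,0.71],[-0.3,0.1,0.5],0.4],
  [[-0.6,-0.02,0.71],[-0.3,0.2,0.5],0.4],
  [[-0.6,-0.02,0.71],[-0.3,0.3,0.5],0.4],
  [[-0.6,-0.02,0.71],[-0.3,0.3,0.5],0.4],
  [[-0.6,-0.02,0.71],[-0.2,0.3,0.5],0.4],
  [[-0.6,-0.02,0.71],[0,0.3,0.5],0.4],
  [[-0.6,-0.02,0.71],[0,0.3,0.5],0.4],
  [[-0.6,-0.02,0.71],[0,0.3,0.5],0.4],
])

```text
t: 19.8
tool_pos: [0.3717, -0.0674, 0.3763]
tool_rot: [0.722, 0.851, -0.311]
contact_force: [-0.2, 0.1, -0.4]
opening: 0.0345
```

```bash
python3 -c "
from h import *
print(get_obs()['q'])
Rm=Rh(40,1); go(bar(.815)-.08*Rm[:,0],Rm=Rm)"
```

```text
[-0.467  -0.812   2.3457  0.3733  1.0192  0.1837]
t 19.8 grasp now [ 0.47   -0.063   0.2565] loc [-0.1849 -0.0567  0.2565] tilt 26.94527308472115 F [-0.233   0.1086 -0.3747] open 0.0344655286098418
turn units [-5.0717 -0.3377  6.1515] shift units [2.7387 2.9554 4.517 ] target TCP [ 0.4265 -0.0083  0.4667]
```

Request:
carry_out([
  [[-0.63,-0.04,0.77],[0.3,0.35,0.6],0.4],
  [[-0.63,-0.04,0.77],[0.3,0.35,0.6],0.4],
  [[-0.63,-0.04,0.77],[0.3,0.35,0.6],0.4],
  [[-0.63,-0.04,0.77],[0.3,0.35,0.6],0.4],
  [[-0.63,-0.04,0.77],[0.3,0.35,0.6],0.4],
  [[-0.63,-0.04,0.77],[0.3,0.35,0.6],0.4],
  [[-0.63,-0.04,0.77],[0.3,0.35,0.5],0.4],
  [[-0.63,-0.04,0.77],[0.3,0.3,0.2],0.4],
])

```text
t: 20.6
tool_pos: [0.4235, -0.01, 0.4634]
tool_rot: [-0.049, 0.88, 0.061]
contact_force: [0.4, -0.5, -0.0]
opening: 0.0343
```

Request:
carry_out([
  [[0,0,0],[0,0,0],0.4],
])

```text
t: 20.7
tool_pos: [0.4243, -0.0095, 0.4638]
tool_rot: [-0.05, 0.88, 0.063]
contact_force: [-0.0, 0.0, -0.1]
opening: 0.0343
```

```bash
python3 -c "
from h import *
Rm=Rh(40,1); go(bar(.815)-.04*Rm[:,0],Rm=Rm)
im,d=get_image('wrist'); cv2.imwrite('pics/w17.png',im)
im,d=get_image('side'); cv2.imwrite('pics/s17.png',cv2.resize(im[80:300,220:420],None,fx=2.7,fy=2.7))
print(np.round(proj('wrist',bar(.815,-.04)),0),np.round(proj('wrist',bar(.815,.04)),0))
"
```

```text
t 20.7 grasp now [ 0.5227 -0.0042  0.3442] loc [-0.1295 -0.0004  0.3442] tilt -1.0188889567370578 F [-0.0305  0.0489 -0.1278] open 0.03425927951113851
turn units [ 0.183  -0.0782 -0.2781] shift units [ 1.3958  0.1199 -1.3881] target TCP [ 0.4522 -0.0071  0.436 ]
[330. 313.] [335. 188.]
```

View pics/w17.png

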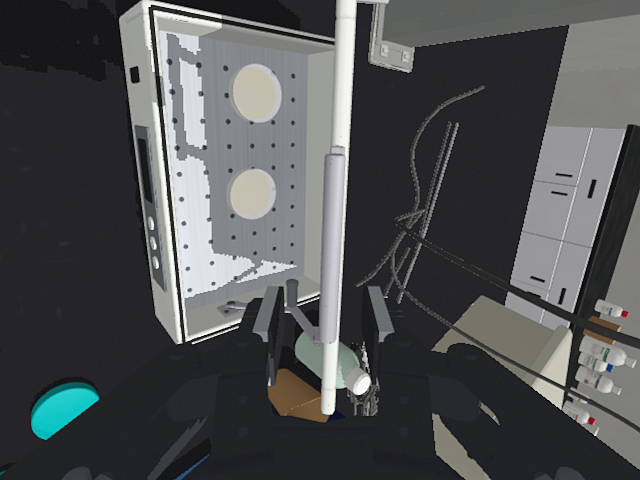

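View pics/s17.png

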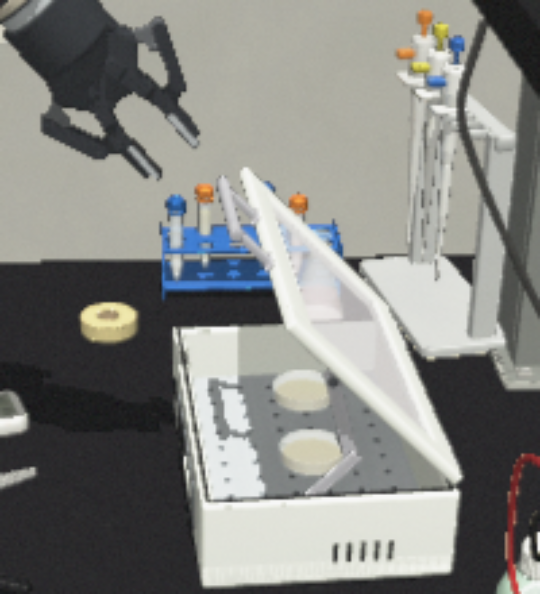

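The bar is at column 333, between the finger pads at 275 and 375, so alignment is good. Advancing along the tool axis.

Request:
carry_out([
  [[0.06,-0.02,-0.09],[0.35,0.04,-0.35],0.4],
  [[0.06,-0.03,-0.09],[0.35,0.04,-0.35],0.4],
  [[0.06,-0.03,-0.09],[0.35,0.04,-0.35],0.4],
  [[0,0,0],[0.3,0,-0.3],0.4],
  [[0,0,0],[0,0,0],0.4],
])

```text
t: 21.3
tool_pos: [0.4524, -0.0083, 0.4301]
tool_rot: [-0.011, 0.878, 0.039]
contact_force: [0.6, 0.4, -0.6]
opening: 0.0342
```

```bash
python3 -c "
from h import *
Rm=Rh(40,1); go(bar(.815),Rm=Rm)
im,d=get_image('wrist'); cv2.imwrite('pics/w18.png',im)
im,d=get_image('side'); cv2.imwrite('pics/s18.png',cv2.resize(im[100:220,250:370],None,fx=5,fy=5))
"
```

```text
t 21.3 grasp now [ 0.5513 -0.0038  0.3109] loc [-0.1008 -0.0014  0.3109] tilt 0.34737736427425214 F [ 0.6139  0.4115 -0.5756] open 0.03420376003493643
turn units [-0.0583 -0.055   0.0891] shift units [ 1.2716  0.121  -1.2359] target TCP [ 0.4779 -0.0059  0.4054]
```

View pics/w18.png

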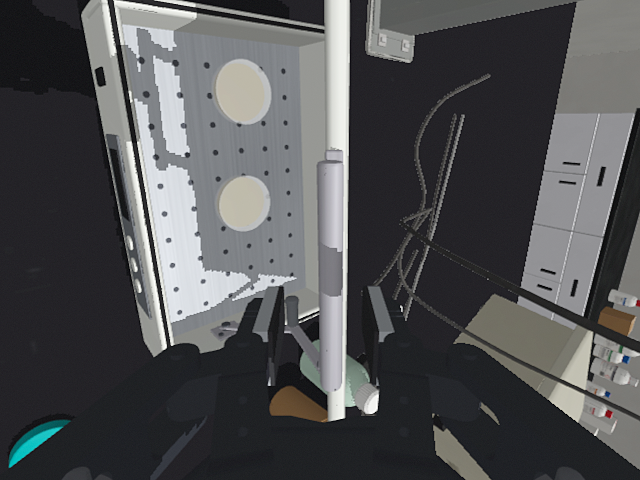

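View pics/s18.png

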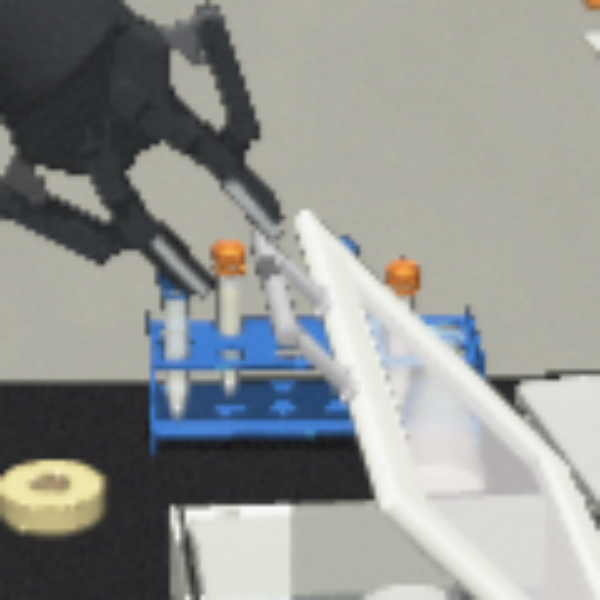

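Request:
carry_out([
  [[-0.03,-0.03,0.04],[0.35,0.05,-0.35],0.4],
  [[-0.03,-0.03,0.04],[0.35,0.05,-0.35],0.4],
  [[0,0,0],[0.3,0,-0.3],0.4],
  [[0,0,0],[0.15,0,-0.15],0.4],
  [[0,0,0],[0,0,0],0.4],
])

```text
t: 21.9
tool_pos: [0.4771, -0.0061, 0.4073]
tool_rot: [-0.022, 0.868, 0.043]
contact_force: [-0.6, -0.5, 0.3]
opening: 0.0342
```

```bash
python3 -c "
from h import *
Rm=Rh(40,1); go(bar(.815),Rm=Rm)
im,d=get_image('wrist'); cv2.imwrite('pics/w19.png',im)
im,d=get_image('side'); cv2.imwrite('pics/s19.png',cv2.resize(im[100:220,250:370],None,fx=5,fy=5))
"
```

```text
t 21.9 grasp now [ 0.5772 -0.0016  0.2891] loc [-0.0749 -0.0004  0.2891] tilt -0.09647977042061816 F [-0.5872 -0.5368  0.311 ] open 0.0341808376182886
turn units [0.0146 0.0484 0.0027] shift units [ 0.0363  0.0122 -0.0963] target TCP [ 0.4779 -0.0059  0.4054]
```

View pics/w19.png

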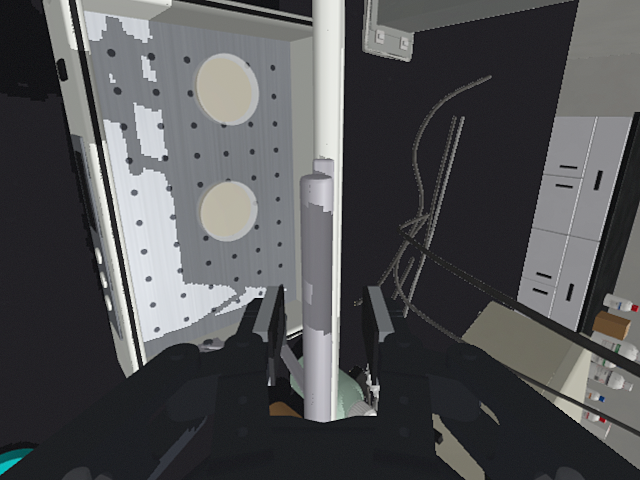

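View pics/s19.png

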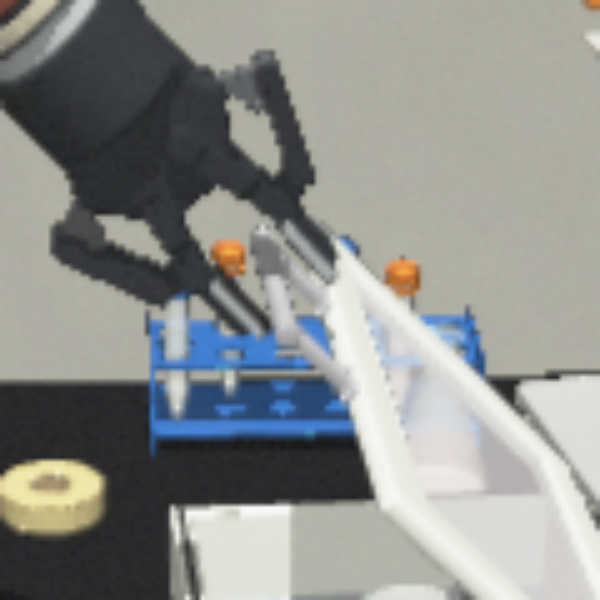

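Request:
carry_out([
  [[0,0,0],[-0.06,0,-0.1],0.3],
  [[0,0,0],[0,0,0],0.25],
  [[0,0,0],[0,0,0],0.2],
  [[0,0,0],[0,0,0],0.15],
  [[0,0,0],[0,0,0],0.1],
  [[0,0,0],[0,0,0],0],
  [[0,0,0],[0,0,0],0],
], squeeze=35)

```text
t: 22.7
tool_pos: [0.475, -0.0062, 0.4066]
tool_rot: [-0.023, 0.866, 0.043]
contact_force: [-1.1, 0.1, 0.1]
opening: 0.0105
```

```bash
python3 -c "
from h import *
Rm=Rh(40,1); go(bar(.815),Rm=Rm)
im,d=get_image('wrist'); cv2.imwrite('pics/w20.png',im)
"
```

```text
t 22.7 grasp now [ 0.5753 -0.0018  0.2885] loc [-0.0768 -0.0005  0.2885] tilt -0.13469120781068386 F [-1.0985  0.1174  0.0511] open 0.01045452257879477
turn units [0.0204 0.0655 0.0053] shift units [ 0.1412  0.0169 -0.0595] target TCP [ 0.4779 -0.0059  0.4054]
```

View pics/w20.png

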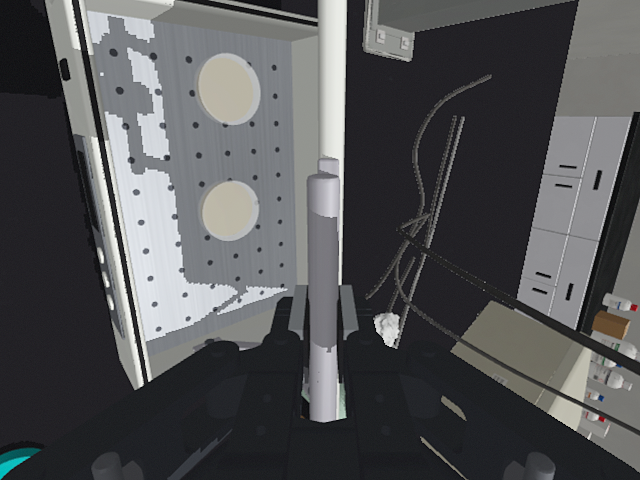

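The bar is gripped. Lowering along the arc in steps of about 0.02 rad.

```bash
cat > arc.py <<'E'
from h import *; import sys
da=float(sys.argv[1]); n=int(sys.argv[2]) if len(sys.argv)>2 else 8
o=get_obs(); Rc=R.from_rotvec(o["tool_rot"]).as_matrix(); g=o["tool_pos"]+.155*Rc[:,0]; l=L(g)
off=np.array([-.0021,.0019]); b=np.array([l[0],l[2]])-off; v=b-np.array([.105,.096]); a=np.arctan2(v[1],-v[0])
print("a",round(a,3),"rad",np.hypot(*v),"y",l[1],"F",o["contact_force"],"open",o["opening"],"t",o["t"],"err turn",R.from_matrix(Rh(40,1)@Rc.T).as_rotvec()/.1)
p=g
for i in range(n):
    t=bar(max(a-da*(i+1),0)); t=t+W(off[0],0,off[1])-W(0,0,0); print(np.round((t-p)/.02,2)); p=t
E
python3 arc.py .02
```

```text
a 0.815 rad 0.26193733450066176 y -0.0005071014433578663 F [-1.3545 -0.5288  0.115 ] open 0.010407893703483257 t 22.75 err turn [0.0207 0.0653 0.0046]
[-0.19  0.02 -0.18]
[-0.18 -0.01 -0.19]
[-0.18 -0.01 -0.19]
[-0.18 -0.01 -0.19]
[-0.17 -0.01 -0.2 ]
[-0.17 -0.01 -0.2 ]
[-0.17 -0.01 -0.2 ]
[-0.16 -0.01 -0.21]
```

Request:
carry_out([
  [[0,0,0],[-0.12,-0.01,-0.12],0],
  [[0,0,0],[-0.18,-0.01,-0.18],0],
  [[0,0,0],[-0.18,-0.01,-0.19],0],
  [[0,0,0],[-0.18,-0.01,-0.19],0],
  [[0,0,0],[-0.17,-0.01,-0.2],0],
  [[0,0,0],[-0.17,-0.01,-0.2],0],
  [[0,0,0],[-0.17,-0.01,-0.2],0],
  [[0,0,0],[-0.16,-0.01,-0.2],0],
])

```text
t: 23.55
tool_pos: [0.447, -0.0076, 0.3765]
tool_rot: [-0.022, 0.859, 0.043]
contact_force: [2.2, 1.6, -1.3]
opening: 0.0106
```

```bash
python3 arc.py .02
python3 -c "
from h import *
im,d=get_image('side'); cv2.imwrite('pics/s21.png',cv2.resize(im[80:300,220:420],None,fx=2.7,fy=2.7))"
```

```text
a 0.662 rad 0.26236139071732395 y -0.0005366135865905747 F [ 2.2318  1.5792 -1.3404] open 0.010624728212990686 t 23.55 err turn [0.0112 0.1355 0.0071]
[-0.15  0.02 -0.22]
[-0.15 -0.01 -0.21]
[-0.15 -0.01 -0.21]
[-0.15 -0.01 -0.22]
[-0.14 -0.01 -0.22]
[-0.14 -0.01 -0.22]
[-0.13 -0.01 -0.23]
[-0.13 -0.01 -0.23]
```

View pics/s21.png

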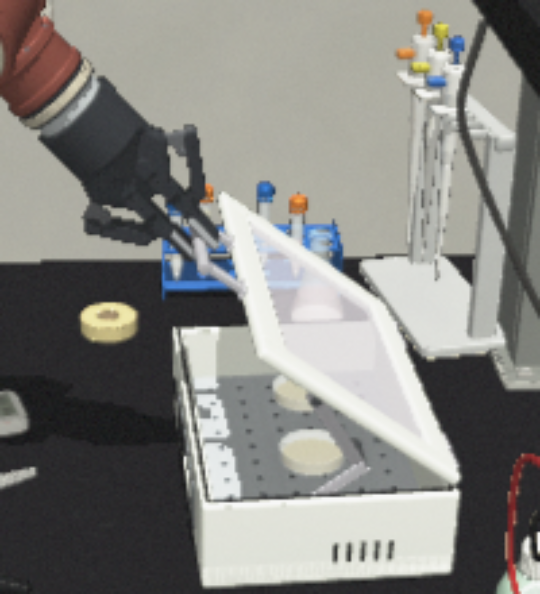

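Tracking well at a lid angle of 0.66 rad. Continuing.

Request:
carry_out([
  [[0,0.02,0],[-0.15,-0.01,-0.21],0],
  [[0,0.02,0],[-0.15,-0.01,-0.21],0],
  [[0,0.02,0],[-0.15,-0.01,-0.21],0],
  [[0,0.02,0],[-0.15,-0.01,-0.22],0],
  [[0,0.02,0],[-0.14,-0.01,-0.22],0],
  [[0,0.02,0],[-0.14,-0.01,-0.22],0],
  [[0,0.02,0],[-0.13,-0.01,-0.23],0],
  [[0,0.02,0],[-0.13,-0.01,-0.23],0],
])

```text
t: 24.4
tool_pos: [0.4219, -0.0091, 0.3373]
tool_rot: [-0.02, 0.877, 0.044]
contact_force: [8.9, 2.4, -3.6]
opening: 0.0105
```

```bash
python3 arc.py .02
```

```text
a 0.474 rad 0.26323150346662777 y -0.0005356332906545011 F [ 8.8636  2.3559 -3.6438] open 0.010511054940402567 t 24.4 err turn [-0.0014 -0.0467  0.006 ]
[-0.06  0.02 -0.26]
[-0.11 -0.01 -0.24]
[-0.11 -0.01 -0.24]
[-0.1  -0.   -0.24]
[-0.1  -0.   -0.24]
[-0.09 -0.   -0.24]
[-0.09 -0.   -0.25]
[-0.08 -0.   -0.25]
```

Request:
carry_out([
  [[0,0,0],[-0.03,-0.01,-0.2],0],
  [[0,0,0],[-0.08,-0.01,-0.2],0],
  [[0,0,0],[-0.08,-0.01,-0.2],0],
  [[0,0,0],[-0.08,0,-0.2],0],
  [[0,0,0],[-0.08,0,-0.2],0],
  [[0,0,0],[-0.07,0,-0.2],0],
  [[0,0,0],[-0.07,0,-0.2],0],
  [[0,0,0],[-0.06,0,-0.2],0],
])

```text
t: 25.2
tool_pos: [0.4087, -0.0098, 0.3026]
tool_rot: [-0.022, 0.885, 0.045]
contact_force: [-2.2, 0.7, 1.0]
opening: 0.0108
```

```bash
python3 arc.py .016
```

```text
a 0.329 rad 0.2624563928918192 y -0.000610148324419477 F [-2.2319  0.6903  0.9782] open 0.010754190103128936 t 25.2 err turn [ 0.0119 -0.1247 -0.0138]
[-0.05  0.03 -0.21]
[-0.06 -0.   -0.2 ]
[-0.06 -0.   -0.2 ]
[-0.06 -0.   -0.2 ]
[-0.05 -0.   -0.2 ]
[-0.05 -0.   -0.2 ]
[-0.05 -0.   -0.2 ]
[-0.04 -0.   -0.21]
```

Request:
carry_out([
  [[0,0,0],[-0.06,0,-0.18],0],
  [[0,0,0],[-0.06,0,-0.18],0],
  [[0,0,0],[-0.06,0,-0.18],0],
  [[0,0,0],[-0.05,0,-0.18],0],
  [[0,0,0],[-0.05,0,-0.18],0],
  [[0,0,0],[-0.05,0,-0.18],0],
  [[0,0,0],[-0.04,0,-0.17],0],
  [[0,0,0],[-0.04,0,-0.16],0],
])

```text
t: 26.0
tool_pos: [0.4001, -0.0101, 0.2721]
tool_rot: [-0.023, 0.883, 0.044]
contact_force: [2.5, 0.9, -0.7]
opening: 0.0103
```

```bash
python3 arc.py .012
python3 -c "
from h import *
im,d=get_image('side'); cv2.imwrite('pics/s22.png',cv2.resize(im[80:300,220:420],None,fx=2.7,fy=2.7))"
```

```text
a 0.209 rad 0.26245430227265865 y -0.0005990676161788727 F [ 2.4916  0.9025 -0.7191] open 0.010314091269416856 t 26.0 err turn [ 0.0189 -0.1023 -0.0052]
[-0.01  0.03 -0.16]
[-0.03 -0.   -0.15]
[-0.03 -0.   -0.15]
[-0.03 -0.   -0.16]
[-0.02 -0.   -0.16]
[-0.02 -0.   -0.16]
[-0.02 -0.   -0.16]
[-0.02 -0.   -0.16]
```

View pics/s22.png

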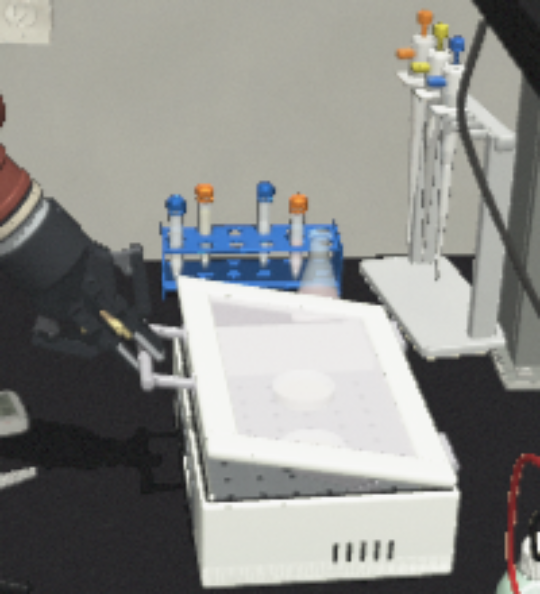

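Request:
carry_out([
  [[0,0,0],[-0.02,0,-0.15],0],
  [[0,0,0],[-0.03,0,-0.14],0],
  [[0,0,0],[-0.03,0,-0.14],0],
  [[0,0,0],[-0.03,0,-0.14],0],
  [[0,0,0],[-0.02,0,-0.13],0],
  [[0,0,0],[-0.02,0,-0.12],0],
  [[0,0,0],[-0.01,0,-0.12],0],
  [[0,0,0],[-0.01,0,-0.12],0],
])

```text
t: 26.85
tool_pos: [0.3962, -0.0102, 0.2486]
tool_rot: [-0.023, 0.883, 0.044]
contact_force: [-0.3, -0.0, 1.1]
opening: 0.0106
```

```bash
python3 arc.py .01
```

```text
a 0.118 rad 0.26254505686724117 y -0.0005696767655405388 F [-0.2959 -0.0277  1.0855] open 0.01059690473188592 t 26.85 err turn [ 0.0236 -0.1091 -0.0044]
[ 0.01  0.03 -0.13]
[-0.01 -0.   -0.13]
[-0.01 -0.   -0.13]
[-0.01 -0.   -0.13]
[-0.01 -0.   -0.13]
[-0.01 -0.   -0.13]
[-0.01 -0.   -0.13]
[-0.01 -0.   -0.13]
```

Request:
carry_out([
  [[0,0,0],[0,0,-0.12],0],
  [[0,0,0],[-0.01,0,-0.12],0],
  [[0,0,0],[-0.01,0,-0.12],0],
  [[0,0,0],[-0.01,0,-0.12],0],
  [[0,0,0],[0,0,-0.1],0],
  [[0,0,0],[0,0,-0.1],0],
  [[0,0,0],[0,0,-0.1],0],
  [[0,0,0],[0,0,-0.08],0],
])

```text
t: 27.65
tool_pos: [0.3951, -0.0102, 0.2291]
tool_rot: [-0.023, 0.886, 0.044]
contact_force: [0.4, -0.2, -2.2]
opening: 0.0104
```

```bash
python3 arc.py .008
```

```text
a 0.042 rad 0.26233844780102894 y -0.0005698190495315395 F [ 0.446  -0.2098 -2.2281] open 0.010369492424299303 t 27.65 err turn [ 0.0262 -0.1316 -0.0066]
[ 0.01  0.03 -0.11]
[-0.  -0.  -0.1]
[-0.  -0.  -0.1]
[-0.  -0.  -0.1]
[-0.  -0.  -0.1]
[-0.   -0.   -0.03]
[0. 0. 0.]
[0. 0. 0.]
```

About 11 mm left. I slow down further.

Request:
carry_out([
  [[0,0,0],[0,0,-0.08],0],
  [[0,0,0],[0,0,-0.07],0],
  [[0,0,0],[0,0,-0.06],0],
  [[0,0,0],[0,0,-0.06],0],
  [[0,0,0],[0,0,-0.06],0],
  [[0,0,0],[0,0,-0.05],0],
  [[0,0,0],[0,0,-0.05],0],
])

```text
t: 28.35
tool_pos: [0.3952, -0.0102, 0.2199]
tool_rot: [-0.023, 0.885, 0.044]
contact_force: [-8.8, -0.4, 8.8]
opening: 0.0104
```

```bash
python3 arc.py .008 2
python3 -c "
from h import *
im,d=get_image('side'); cv2.imwrite('pics/s23.png',cv2.resize(im[180:310,270:410],None,fx=5,fy=4.5))"
```

```text
a 0.007 rad 0.2619675401257338 y -0.0005892218688466431 F [-8.823  -0.4304  8.8228] open 0.01039262640783352 t 28.35 err turn [ 0.0253 -0.1293 -0.0061]
[-0.    0.03 -0.1 ]
[0. 0. 0.]
```

View pics/s23.png

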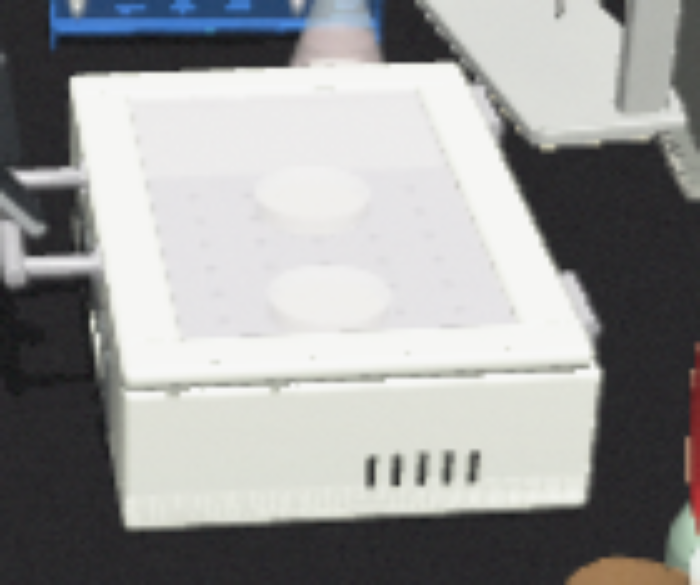

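Request:
carry_out([
  [[0,0,0],[-0.02,0,-0.06],0],
  [[0,0,0],[0,0,-0.04],0],
  [[0,0,0],[0,0,0],0],
])

```text
t: 28.7
tool_pos: [0.3952, -0.0104, 0.22]
tool_rot: [-0.025, 0.886, 0.046]
contact_force: [-1.6, -1.3, -1.0]
opening: 0.0105
```

```bash
python3 arc.py .008 1
```

```text
a 0.007 rad 0.26204094186723986 y -0.0005659310748106668 F [-1.5911 -1.2675 -0.9747] open 0.01046798545663124 t 28.7 err turn [ 0.0336 -0.1381 -0.0315]
[ 0.    0.03 -0.1 ]
```

Request:
carry_out([
  [[0,0,0],[0,0,-0.1],0],
  [[0,0,0],[0,0,-0.1],0],
])

```text
t: 28.9
tool_pos: [0.3959, -0.0106, 0.2196]
tool_rot: [-0.028, 0.888, 0.05]
contact_force: [-51.1, -3.7, 41.1]
opening: 0.011
```

```bash
python3 arc.py .008 1
```

```text
a 0.005 rad 0.2615192116231087 y -0.0005210044650332517 F [-51.0516  -3.6927  41.0905] open 0.011005495173020586 t 28.9 err turn [ 0.045  -0.1513 -0.073 ]
[-0.03  0.02 -0.07]
```

It is hard against the stop, so it is shut. I relax at once, then open.

Request:
carry_out([
  [[0,0,0],[-0.03,0,0.04],0],
  [[0,0,0],[0,0,0],0.1],
])

```text
t: 29.1
tool_pos: [0.3954, -0.0106, 0.2211]
tool_rot: [-0.028, 0.887, 0.049]
contact_force: [1.5, 0.4, -1.2]
opening: 0.0106
```

```bash
python3 arc.py .008 1
```

```text
a 0.011 rad 0.2619224323642023 y -0.0005812910505318914 F [ 1.4612  0.3912 -1.2097] open 0.010619279939949653 t 29.1 err turn [ 0.044  -0.1429 -0.0721]
[-0.01  0.03 -0.1 ]
```

Request:
carry_out([
  [[0,0,0],[0,0,-0.05],0.1],
  [[0,0,0],[0,0,-0.02],0.1],
  [[0,0,0],[0,0,0],0.16],
  [[0,0,0],[0,0,0],0.22],
  [[0,0,0],[0,0,0],0.3],
  [[0,0,0],[0,0,0],0.36],
  [[0,0,0],[0,0,0],0.36],
])

```text
t: 29.8
tool_pos: [0.3951, -0.0105, 0.2185]
tool_rot: [-0.028, 0.889, 0.05]
contact_force: [-0.2, 0.5, 0.0]
opening: 0.0306
```

```bash
python3 arc.py .008 1; python3 -c "
from h import *
im,d=get_image('wrist'); cv2.imwrite('pics/w24.png',im)
im,d=get_image('side'); cv2.imwrite('pics/s24.png',cv2.resize(im[150:310,230:410],None,fx=4,fy=3.7))"
```

```text
a 0.001 rad 0.2625002066036656 y -0.000252851635506513 F [-0.2003  0.5157  0.0376] open 0.03063623492488564 t 29.8 err turn [ 0.0417 -0.1688 -0.0805]
[ 0.02  0.01 -0.01]
```

View pics/w24.png

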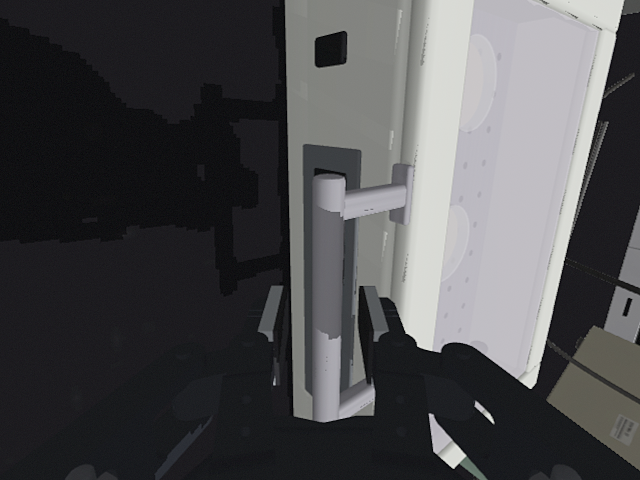

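View pics/s24.png

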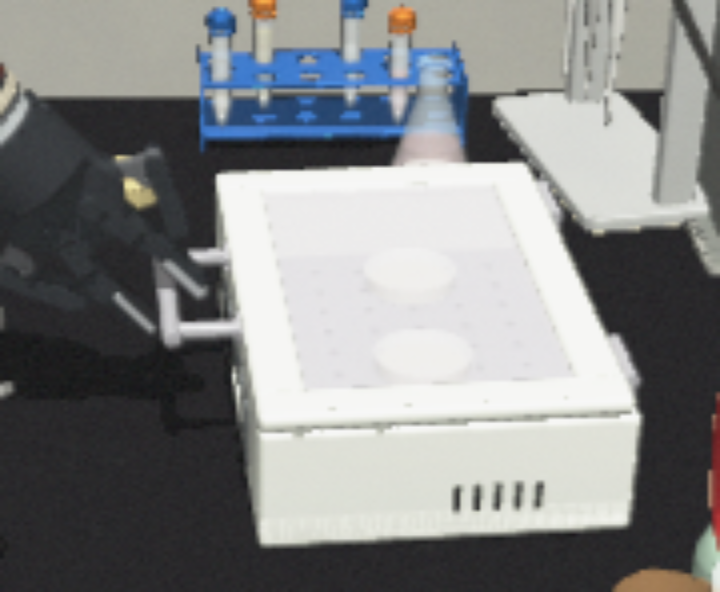

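The fingers stand clear of the bar on both sides. I retreat along the tool axis.

Request:
carry_out([
  [[0,0,0],[-0.2,0,0.22],0.36],
  [[0,0,0],[-0.3,0,0.35],0.36],
  [[0,0,0],[-0.4,0,0.48],0.36],
  [[0,0,0],[-0.5,0,0.6],0.36],
  [[0,0,0],[-0.5,0,0.6],0.36],
  [[0,0,0],[-0.5,0,0.6],0.36],
  [[0,0,0],[-0.3,0,0.4],0.36],
  [[0,0,0],[0,0,0],0.36],
])

```text
t: 30.7
tool_pos: [0.3374, -0.0102, 0.2869]
tool_rot: [-0.029, 0.89, 0.05]
contact_force: [0.3, 0.2, 0.2]
opening: 0.0308
```

```bash
python3 -c "
from h import *
o=get_obs(); print(o['t'],o['contact_force'])
im,d=get_image('top'); cv2.imwrite('pics/t25.png',cv2.resize(im[160:300,190:390],None,fx=4,fy=4))
C=cal('top');c,M,p=C
print([(r['centre'],r['p']) for r in tip_of('top','lid_handle')],proj('top',bar(0)))
u,v=np.meshgrid(np.arange(640),np.arange(480))
P=np.stack([(u-c['cx'])/c['fx']*d,(v-c['cy'])/c['fy']*d,d],-1)@M.T+p
for x in (-.10,.0,.09):
  for y in (-.155,.155):
    q=proj('top',W(x,y,.1)); a,b=int(q[0]),int(q[1]); print(x,y,np.median(P[b-1:b+2,a-1:a+2,2]))
im,d=get_image('side'); cv2.imwrite('pics/s25.png',im)"
```

```text
30.7 [0.2893 0.1512 0.2195]
[([300.8, 274.0], 0.59)] [np.float64(303.0474637093455), np.float64(274.56981529088523)]
-0.1 -0.155 0.10595807975629579
-0.1 0.155 0.10533479874143992
0.0 -0.155 0.10375183636671537
0.0 0.155 0.10272528042744433
0.09 -0.155 0.10428820339983158
0.09 0.155 0.10333897509391576
```

View pics/t25.png

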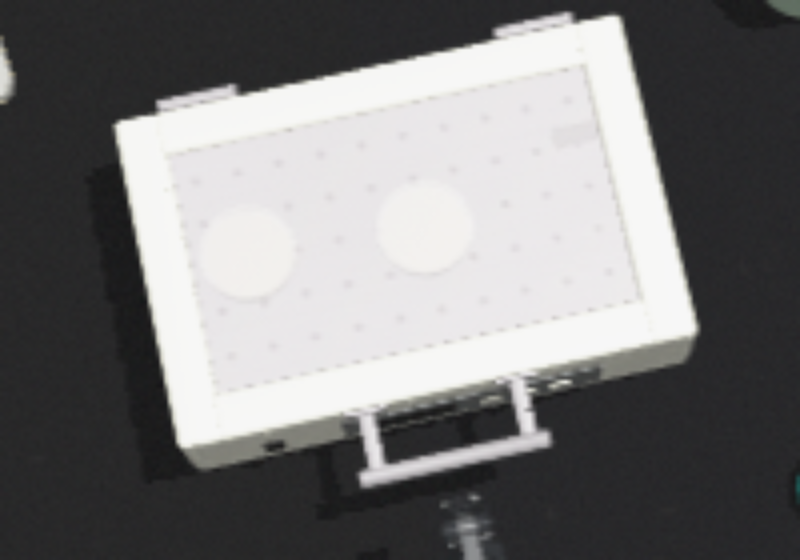

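View pics/s25.png

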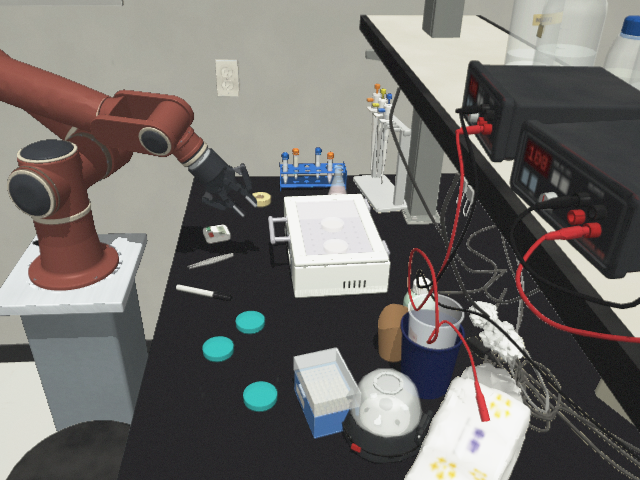

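```bash
python3 -c "
from h import *
print(finish_job())"
```

```text
the job is handed in; nothing more can be done
None
```

The pale dish is in the incubator and the lid is shut. I handed the job in at about 31 s with the arm clear of everything.

**What I did**
- **Dish:** I picked it from between the three turquoise look-alikes. I set it flat on the chamber floor beside the inside dish, at about x +5, y −15 mm in the incubator's frame.
- **Stay:** I pushed the knob back with closed fingers until the stay broke. The lid then sank to about 0.82 rad.
- **Lid:** I gripped the handle and lowered it along its arc in slow steps until shut, then released it and backed away.

**Last checks**
- **Lid height:** The lid top measured 103 to 106 mm at six points. The nominal value is 102 mm, so this is within measuring error.
- **Handle:** It was seen at row 274, where the shut position predicts 274.6.
- **Dishes:** Both are visible flat through the window. The inside dish read (15, 103) mm after loading, against (12, 100) mm at the start. That 3 mm difference is about the measuring error, and nothing touched it.
- **Other objects:** The turquoise look-alikes and the tape look undisturbed.

**What went less well**
- After the lid was already shut, I pressed down to confirm it. The force spiked briefly to about 65 N at the wrist, under the 120 N limit. It went through the finger pads on the handle, not the gripper body, and I relaxed it on the next move.
- That relaxing move may have lifted the lid 1 to 2 mm. I pressed it gently down again before letting go.
- While lowering the lid, the sideways pull on the handle reached about 9 N for a moment.

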